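Put guitar hardware away in its stock trays

ROBOT

A 7-joint arm with a two-finger parallel gripper is mounted at the origin on the work surface. World frame = base frame: x ahead of the robot, y to its left, z up, the work surface at z = 0. Lengths are in m, angles in rad, forces in N, time in s.
With the tool pointing down it reaches from about 0.35 to 0.9 m from the base axis. Payload 19.9 kg.
Tool frame: the origin (TCP) lies between the finger pads; the fingertips stand 22 mm ahead of it and the grasp point (between the pads) lies 3 mm ahead of it; x points along the fingers, y is the direction in which the jaws open and shut, and the axes are right-handed (so a half turn about x gives the same grasp; the last joint's range is limited). The gripper opens to 94 mm and grips with 3 to 60 N. Pads are 16 mm wide; open, the fingers measure 119 mm over their backs; the gripper's body (75 mm by 177 mm) begins 78 mm behind the grasp point.
Start: joints at [-1.236, 0.417, -0.01, 1.614, 0.005, 1.111, -0.053], TCP at [0.229, 0.581, 0.227] pointing down, gripper open.
Joint ranges: [-2.81, 2.81], [-0.39, 2.02], [-1.27, 1.25], [0.06, 2.57], [-1.19, 4.33], [0.19, 2], [-2.82, 2.82]. Speed limits (rad/s): [1.89, 1.89, 2.39, 2.39, 3.01, 3.01, 3.01].

INTERFACE

Orientations are given as a rotation vector (axis times angle).
In Python, from bench import manip gives the robot as it stands.
- The arm moves only by the tool jog_arm, never from a script. Its argument "moves" is a list of rows, each a list of 6 numbers: the shift along the tool's x, y, z normalised to -1 to 1, where 1 is 50 cm, then the turn, a rotation vector about the tool's x, y, z normalised to -1 to 1, where 1 is 180 degrees. A call has 1 to 20 rows; each row shifts and turns the pose as measured when the row begins, along the tool's axes as they then stand; what a row does not reach is not made up. A row lasts 1/10 s, in which the tool goes at most 50 mm and 8.59 degrees, less where a joint would pass 70% of its speed; a pose out of reach is approached as far as the arm can. A call with a number of a shift or a turn outside -1 to 1 is refused whole. A call with a gripper value outside its range is refused whole. "hand" is the closure, from -1 (fully open) to 1 (shut), so that 0 is half open, set as the call begins (left out, the last holds). The fingers move at their own pace and stop on an object; "force" is the grip in N (left out, the last holds). Time passes only in rows, so rows that do not move let the fingers close. It gives the time, the measured TCP pose, the force and the opening at its end, in the units of the state.
- manip.sense(): the state, without advancing time (a new reading comes with each control period).
- manip.camera(name): name is "side" or "top" or "wrist"; returns a dict with "frame" (420x560x3 uint8, red, green, blue), "fx", "fy", "cx", "cy" (pixels), "rvec" (rotation vector, rad) and "tvec" (3), from world to camera coordinates, as OpenCV has them; the wrist camera has in their place "tool_from_camera" (4x4, takes a point from camera to tool coordinates, whose origin is the TCP and whose axes are the tool frame's). Camera axes: x right, y down, z forward; pixel columns grow to the right and rows downward; lengths in m; the calibration is good to about 2 mm. A picture is of the moment at which its call begins: read the wrist's pose just before it. There is no depth.
- manip.sign_off(): hands the job in, once; it reports no verdict.
The state is a dict: "time_s": time; "q": joint angles; "joint_velocities": joint speeds; "effort": joint torques, N m; "eef_pos": TCP position; "tool_rot": TCP orientation; "ft_force": force on the tool from outside, world axes, zero at the start; "torque": the same for the moment, N m; "opening": finger opening in m.
Only numpy, scipy, OpenCV 4.12 (cv2) and the standard library are available. Lean on these libraries where they do the work, as an engineer would, in place of code of your own. Each camera call takes 0.05 s, during which the arm holds its last target.

TASK

The hardware left over from guitar repairs lies mixed on the bench mat: two humbucker pickups, one single-coil pickup and two tuner strips. Put each piece away in the stock tray that already holds its own kind, each lying flat in an empty bay of its own, just as it lies now with the same side up. Set the pieces down rather than dropping them, and leave the lacquer jar and the glue bottle standing where they are.

Things in the scene. Friction and masses are not known exactly. Their poses are not given: they have to be found in the camera images.
- humbucker_covered: Loose humbucker pickup in a plain steel cover, 69 (x) x 37 (y) x 20 mm high, one row of six dark screws on top, 140 g. Lies face up, long side along x; bottom plate 2 thick, 84 long over its end tabs. Grip the upright sides (2 to 20 high) across y, fingertips about 8 above the underside so that they pass over tray dividers. Origin: centre of underside. Goes either way round.
- humbucker_open: Loose humbucker pickup without cover: two coils side by side, one black, one white; 69 (x) x 37 (y) x 20 mm high, 120 g. Lies face up, long side along x; bottom plate 2 thick, 84 long over its end tabs. Grip the upright sides (2 to 20 high) across y, fingertips about 8 above the underside so that they pass over tray dividers. Origin: centre of underside. Goes either way round.
- single_coil: Loose single-coil pickup, 80 g: narrow white cover with round ends, 70 (x) x 18.5 (y), from 3 to 17.5 mm high, one row of six poles, on a black base 83 (x) x 24 (y) x 3. Lies face up. Grip the cover across y, fingertips about 8 above the underside so that they pass over tray dividers. Origin: centre of underside. Goes either way round.
- tuner_white: Loose strip of three guitar tuners, white buttons, 90 g: plate 105 (x) x 22 mm (y), top 9 high; white rollers dia. 10 stand on it to 43 high at x -35, 0, 35, y 0; buttons 9 high on its +y side. Footprint x -53..53, y -11..33 (its centre at y +11). Origin: on the underside below the middle roller. Grip that roller across y, fingertips 15 high. Goes either way round.
- tuner_dark: Loose strip of three guitar tuners, dark wooden buttons, 90 g: plate 105 (x) x 22 mm (y), top 9 high; white rollers dia. 10 stand on it to 43 high at x -35, 0, 35, y 0; buttons 9 high on its +y side. Footprint x -53..53, y -11..33 (its centre at y +11). Origin: on the underside below the middle roller. Grip that roller across y, fingertips 15 high. Goes either way round.
- tray_humbuckers: Fixed wooden tray, mm: 132 (x) x 208 (y). Floor 4 above the mat, rims and dividers 4 thick, tops 10 above the mat. Three bays 124 (x) x 64 (y) inside, centred at y -68, 0, +68. Origin: centre of underside. Bay +68 holds a fixed steel-covered humbucker, 20 high, along x; bays -68 and 0 are empty and take the two loose ones, along x. Only 31 between neighbours: open the fingers part way.
- tray_single_coils: Fixed wooden tray, mm: 132 (x) x 208 (y). Floor 4 above the mat, rims and dividers 4 thick, tops 10 above the mat. Three bays 124 (x) x 64 (y) inside, centred at y -68, 0, +68. Origin: centre of underside. Bays -68 and +68 each hold a fixed white single-coil pickup, 19 high, along x; bay 0 is empty and takes the loose one, along x.
- tray_tuners: Fixed wooden tray, mm: 132 (x) x 208 (y). Floor 4 above the mat, rims and dividers 4 thick, tops 10 above the mat. Three bays 124 (x) x 64 (y) inside, centred at y -68, 0, +68. Origin: centre of underside. Bay -68 holds a fixed tuner strip along x, 43 high, rollers at y -79, buttons to +y; bays 0 and +68 are empty and take the two loose strips, along x, footprint central.
- lacquer_jar: Bystander: amber glass jar with a steel lid, standing, diameter 52, 55 mm high. Origin: centre of its underside. To be left alone.
- glue_bottle: Bystander: small white glue bottle with a black cap, standing, diameter 42, 75 mm high. Origin: centre of its underside. To be left alone.
Not all that is in view belongs to the job. Leave any purple look-alike of the humbucker_covered alone.

How it is judged:
At the end, for the whole second after the job is handed in: Each piece lies in an empty bay of the tray of its kind, one to a bay: its origin within the bay walls, flat on the tray floor (underside under 3 mm above it, tilt under 0.06 rad), right side up, at rest (x of humbucker_covered in the frame of tray_humbuckers between -0.062 and 0.062 m and (y of humbucker_covered in the frame of tray_humbuckers between -0.102 and -0.034 m or y of humbucker_covered in the frame of tray_humbuckers between -0.034 and 0.034 m) and z of each of humbucker_covered, humbucker_open in the frame of tray_humbuckers below 0.007 m and angle between each of humbucker_covered, humbucker_open, single_coil, tuner_white, tuner_dark's own z axis and vertical below 0.06 rad and linear speed of each of humbucker_covered, humbucker_open, single_coil, tuner_white, tuner_dark below 0.02 m/s and x of humbucker_open in the frame of tray_humbuckers between -0.062 and 0.062 m and (y of humbucker_open in the frame of tray_humbuckers between -0.102 and -0.034 m or y of humbucker_open in the frame of tray_humbuckers between -0.034 and 0.034 m) and x of single_coil in the frame of tray_single_coils between -0.062 and 0.062 m and y of single_coil in the frame of tray_single_coils between -0.034 and 0.034 m and z of single_coil in the frame of tray_single_coils below 0.007 m and x of tuner_white in the frame of tray_tuners between -0.062 and 0.062 m and (y of tuner_white in the frame of tray_tuners between -0.034 and 0.034 m or y of tuner_white in the frame of tray_tuners between 0.034 and 0.102 m) and z of each of tuner_white, tuner_dark in the frame of tray_tuners below 0.007 m and x of tuner_dark in the frame of tray_tuners between -0.062 and 0.062 m and (y of tuner_dark in the frame of tray_tuners between -0.034 and 0.034 m or y of tuner_dark in the frame of tray_tuners between 0.034 and 0.102 m)); the robot touches nothing.
It fails at once if a piece of hardware is dropped from more than 5 cm ((height (world z) of humbucker_covered above 0.05 m and contact force between the fingers and humbucker_covered below 0.05 N and linear speed of humbucker_covered above 0.3 m/s) or (height (world z) of humbucker_open above 0.05 m and contact force between the fingers and humbucker_open below 0.05 N and linear speed of humbucker_open above 0.3 m/s) or (height (world z) of single_coil above 0.05 m and contact force between the fingers and single_coil below 0.05 N and linear speed of single_coil above 0.3 m/s) or (height (world z) of tuner_white above 0.05 m and contact force between the fingers and tuner_white below 0.05 N and linear speed of tuner_white above 0.3 m/s) or (height (world z) of tuner_dark above 0.05 m and contact force between the fingers and tuner_dark below 0.05 N and linear speed of tuner_dark above 0.3 m/s)).
It fails at once if the lacquer jar is knocked over or pushed more than 2 cm from its place (distance of lacquer_jar from where it was at the start of the episode above 0.02 m or angle between lacquer_jar's own z axis and vertical above 0.3 rad).
It fails at once if the glue bottle is knocked over or pushed more than 2 cm from its place (distance of glue_bottle from where it was at the start of the episode above 0.02 m or angle between glue_bottle's own z axis and vertical above 0.3 rad).
It also fails if it takes over 128 s, if anything falls off the work surface, if the arm or the gripper's body presses on something with over 40 N, if the wrist force passes 120 N, or if a joint passes its speed limit or range.

## Working session

There is one attempt and no reset: what is moved stays moved. The work goes in short steps, Python scripts to look and compute and a tool call to move; the robot and the scene stay as the last step left them, time stands still between calls to the robot, and variables do not carry over. Pictures are saved under pics/ and viewed, and the job is handed in when it is done.

Besides the shell and the picture viewer there is one more tool, called after "Call:" as name([rows], argument=value, ...), one row to a line, values as JSON. jog_arm: Moves the arm, as the interface text tells. Its arguments: {"type":"object","properties":{"moves":{"type":"array","items":{"type":"array","items":{"type":"number","minimum":-1,"maximum":1}}},"hand":{"type":"number"},"force":{"type":"number"}},"required":["moves"]}

```bash
mkdir -p pics && cat > h.py <<'E'
import numpy as np, cv2
from scipy.spatial.transform import Rotation as R
from bench import manip
def ray(cam,u,v):
    Rm=cv2.Rodrigues(np.array(cam["rvec"],float))[0]; t=np.array(cam["tvec"],float).ravel()
    d=Rm.T@np.array([(u-cam["cx"])/cam["fx"],(v-cam["cy"])/cam["fy"],1.0]); return -Rm.T@t,d
def onz(cam,u,v,z):
    o,d=ray(cam,u,v); return o+d*(z-o[2])/d[2]
def proj(cam,p):
    Rm=cv2.Rodrigues(np.array(cam["rvec"],float))[0]; c=Rm@np.array(p)+np.array(cam["tvec"]).ravel()
    return cam["fx"]*c[0]/c[2]+cam["cx"],cam["fy"]*c[1]/c[2]+cam["cy"]
def save(f,n): cv2.imwrite("pics/"+n,cv2.cvtColor(f,cv2.COLOR_RGB2BGR))
E
python3 - <<'E'
from h import *
import pickle
s=manip.sense(); print(s["time_s"],s["eef_pos"],s["tool_rot"],R.from_rotvec(s["tool_rot"]).as_matrix().round(3),s["opening"])
for n in ["top","side"]:
    c=manip.camera(n); save(c["frame"],n+"0.png"); pickle.dump(c,open(n+"0.pkl","wb"))
    print(n,c["fx"],c["cx"],c["cy"],ray(c,c["cx"],c["cy"]))
E
```

```text
0.0 [0.22924916 0.58107323 0.22681687] [ 0.29386315  1.55074084 -0.29577397] [[-0.     0.367  0.93 ]
 [-0.001  0.93  -0.367]
 [-1.    -0.001  0.   ]] 0.09401257281275524
top 427.59757792160735 289.2110863038717 212.640236815709 (array([0.37312637, 0.02749133, 0.9641516 ]), array([ 0.07498284, -0.0062011 , -0.99716554]))
side 410.89019372322934 278.6260105755106 207.87523859579352 (array([ 0.35177833, -0.76202077,  0.5285843 ]), array([ 0.11537106,  0.84737136, -0.51831582]))
```

View pics/top0.png

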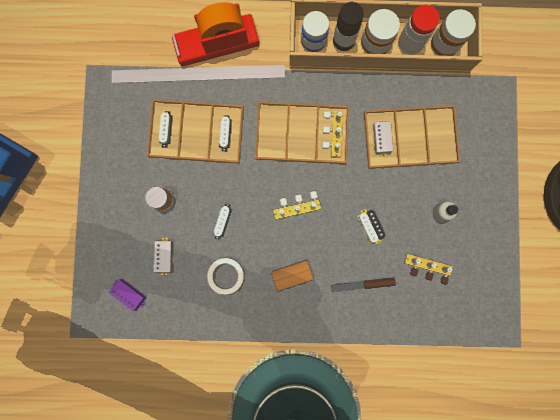

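View pics/side0.png

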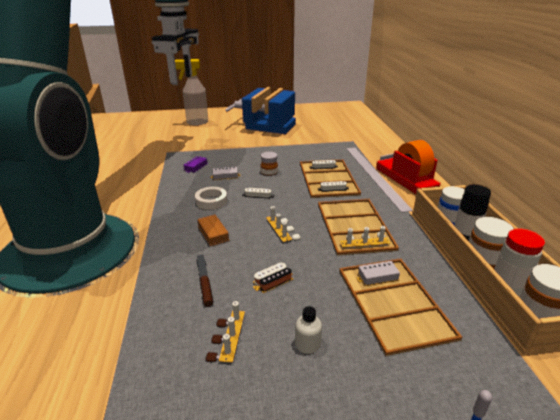

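```bash
python3 - <<'E'
import pickle,cv2
from h import *
c=pickle.load(open("top0.pkl","rb"));f=c["frame"]
def crop(x0,y0,x1,y1,k,n):
    save(cv2.resize(f[y0:y1,x0:x1],None,fx=k,fy=k,interpolation=cv2.INTER_CUBIC),n)
crop(100,180,290,315,4,"c1.png"); crop(265,180,465,300,4,"c2.png"); crop(140,90,300,175,5,"c3.png");crop(300,90,465,175,4.8,"c4.png")
E
```

```text
(no output)
```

View pics/c1.png

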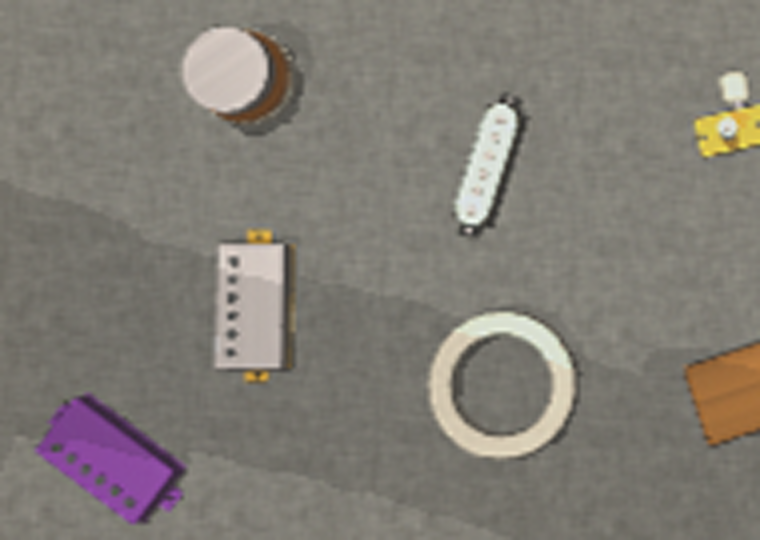

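View pics/c2.png

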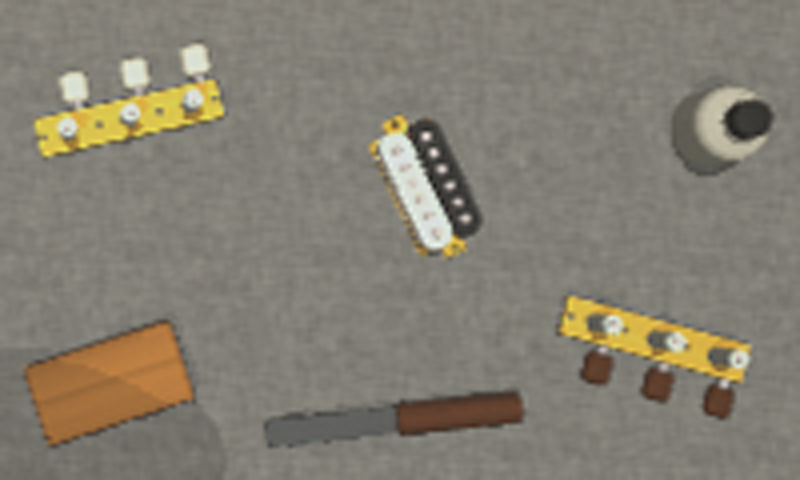

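View pics/c3.png

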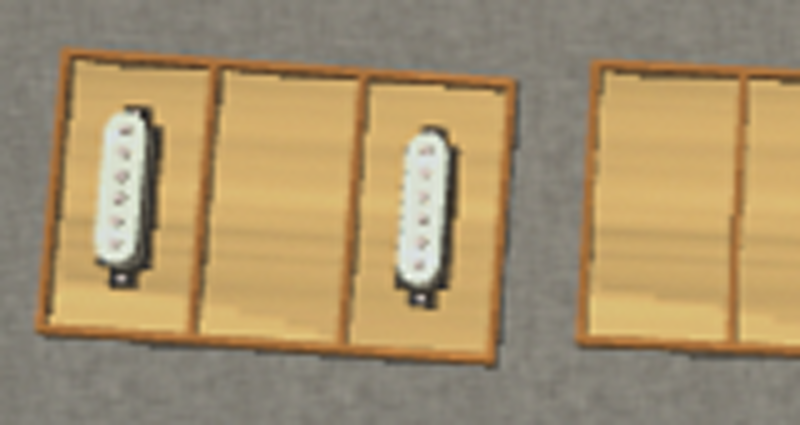

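View pics/c4.png

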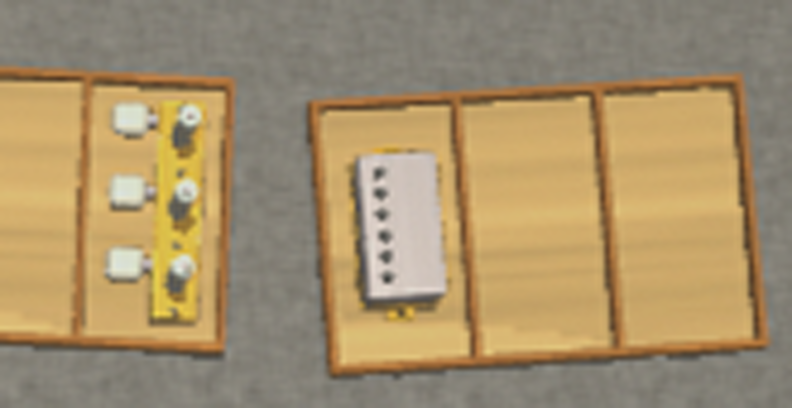

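```bash
cat > meas.py <<'E'
import pickle
from h import *
c=pickle.load(open("top0.pkl","rb"));f=c["frame"]
hsv=cv2.cvtColor(f,cv2.COLOR_RGB2HSV); 
def rect(mask,box,z,name,hull=True):
    x0,y0,x1,y1=box; m=np.zeros(mask.shape,np.uint8); m[y0:y1,x0:x1]=mask[y0:y1,x0:x1].astype(np.uint8)*255
    k=4; big=cv2.resize(m,None,fx=k,fy=k,interpolation=cv2.INTER_LINEAR); big=(big>127).astype(np.uint8)
    cs,_=cv2.findContours(big,cv2.RETR_EXTERNAL,cv2.CHAIN_APPROX_NONE); cn=max(cs,key=cv2.contourArea)[:,0,:]
    P=np.array([onz(c,(a+.5)/k-.5,(b+.5)/k-.5,z)[:2] for a,b in cn])
    (cx,cy),(w,h),a=cv2.minAreaRect((P*1000).astype(np.float32))
    bp=cv2.boxPoints(((cx,cy),(w,h),a)); 
    e=bp[1]-bp[0]; e2=bp[2]-bp[1]; L=e if np.linalg.norm(e)>np.linalg.norm(e2) else e2
    ang=np.degrees(np.arctan2(L[1],L[0])); ang=(ang+90)%180-90
    print(name,"centre",round(cx,1),round(cy,1),"size",sorted([round(w,1),round(h,1)]),"long axis deg from x",round(ang,2)); return cx,cy,ang
H,S,V=[hsv[...,i].astype(int) for i in range(3)]
if __name__=="__main__":
    for n,b in dict(sc=(145,97,248,168),tu=(252,97,352,168),hb=(360,97,464,172)).items():
        rect(S>90,b,.01,"tray_"+n)
    r,g,b_=[f[...,i].astype(int) for i in range(3)]
    rect((r-g>4)&(S<60),(148,230,178,282),.02,"covered")
    for p in [(163,250),(163,268),(145,260)]: print(f[p[1],p[0]],hsv[p[1],p[0]])
    rect((V>175)&(S<40),(208,200,236,240),.0175,"single white")
    rect((V>175)&(S<40),(355,205,390,245),.02,"open white")
    rect((V<75),(355,205,390,245),.02,"open black")
    rect((S>140),(270,185,325,222),.009,"twhite plate")
    rect((S>170)&(V>130),(400,250,458,285),.009,"tdark plate")
    rect((S>90)&(H>150-30),(100,275,150,315),.02,"purple")
E
python3 meas.py
```

```text
tray_sc centre 626.0 239.5 size [135.4, 210.3] long axis deg from x 87.48
tray_tu centre 628.9 -2.6 size [135.5, 209.8] long axis deg from x 88.56
tray_hb centre 626.0 -252.0 size [135.5, 211.0] long axis deg from x -84.87
covered centre 337.9 295.6 size [44.1, 76.0] long axis deg from x 0.6
[186 176 169] [ 12  23 186]
[185 175 169] [ 11  22 185]
[118 116 109] [ 23  19 118]
single white centre 423.3 172.1 size [20.7, 69.5] long axis deg from x -16.36
open white centre 416.0 -154.3 size [19.6, 68.6] long axis deg from x 26.05
open black centre 423.7 -171.0 size [17.7, 68.7] long axis deg from x 27.21
twhite plate centre 453.4 4.5 size [22.4, 104.7] long axis deg from x -75.67
tdark plate centre 332.2 -311.0 size [20.7, 59.2] long axis deg from x 76.13
purple centre 256.4 368.4 size [42.9, 82.4] long axis deg from x 55.31
```

```bash
python3 - <<'E'
from meas import *
k=np.ones((5,5),np.uint8)
m=((S>150)&(V>110)&(H>18)).astype(np.uint8)
m=cv2.morphologyEx(m,cv2.MORPH_CLOSE,k); 
rect(m>0,(400,250,458,285),.009,"tdark plate")
r,g,b_=[f[...,i].astype(int) for i in range(3)]
rect((V>150)&(S<60),(148,236,178,275),.02,"covered")
m=((V>175)&(S<40)|(V<75)).astype(np.uint8)
rect(cv2.morphologyEx(m,cv2.MORPH_CLOSE,np.ones((3,3),np.uint8))>0,(355,205,390,245),.02,"open both")
# manual: crop pixel -> world
def cp(x,y,k,x0,y0,z): return (onz(c,(x+.5)/k-.5+x0,(y+.5)/k-.5+y0,z)*1000).round(1)
for p in [(219,244),(284,244),(283,368),(215,368)]: print("cov",cp(*p,4,100,180,.02))
for p in [(613,325),(676,341),(739,357)]: print("dark tops",cp(*p,4,265,180,.043))
for p in [(568,297),(748,342),(742,382),(561,334)]: print("dark plate",cp(*p,4,265,180,.009))
for p in [(68,127),(131,113),(193,99)]: print("white tops",cp(*p,4,265,180,.043))
for p in [(225,70),(747,118)]: print(p)
print("jar lid",cp(225,70,4,100,180,.055)); print("bottle cap",cp(748,118,4,265,180,.075))
E
```

```text
tdark plate centre 337.1 -290.3 size [22.5, 105.0] long axis deg from x 75.96
covered centre 342.1 298.2 size [36.7, 67.8] long axis deg from x 2.55
open both centre 419.7 -162.4 size [36.7, 69.5] long axis deg from x 27.21
cov [375.2 316.4  20. ]
cov [376.1 280.8  20. ]
cov [308.5 278.3  20. ]
cov [307.6 315.4  20. ]
dark tops [ 345.3 -256.9   43. ]
dark tops [ 337.5 -290.8   43. ]
dark tops [ 329.8 -324.7   43. ]
dark plate [ 359.2 -242.3    9. ]
dark plate [ 336.6 -342.7    9. ]
dark plate [ 314.4 -339.3    9. ]
dark plate [ 338.6 -238.4    9. ]
white tops [444.7  38.2  43. ]
white tops [453.2   4.4  43. ]
white tops [461.6 -29.   43. ]
(225, 70)
(747, 118)
jar lid [467.7 306.9  55. ]
bottle cap [ 455.6 -317.7   75. ]
```

```bash
cat > plan.py <<'E'
import sys
from h import *
x,y,z,psi=[float(a) for a in sys.argv[1:5]]
s=manip.sense(); p=np.array(s["eef_pos"]); M=R.from_rotvec(s["tool_rot"])
a=np.radians(psi); T=R.from_matrix(np.array([[0,-np.sin(a),np.cos(a)],[0,np.cos(a),np.sin(a)],[-1,0,0]]))
d=(M.inv()*T).as_rotvec(); dw=np.array([x,y,z])/1000-p
yy=M.as_matrix()[:,1]
print("t",round(s["time_s"],2),"pos",(p*1000).round(1),"psi",np.degrees(np.arctan2(-yy[0],yy[1])).round(2),"open",round(s["opening"]*1000,1),"F",np.round(s["ft_force"],1),"q1,q7",np.round(s["q"],2))
print("turn first, norm",(d/np.pi).round(4),"rows",round(np.degrees(np.linalg.norm(d))/8.59,1))
sh=T.inv().apply(dw)/.5
print("then shift(tool axes after turn)",sh.round(4),"rows",round(np.linalg.norm(sh)/.1,1))
print("shift without turn",(M.inv().apply(dw)/.5).round(4))
E
python3 plan.py 342 298 130 2
```

```text
t 0.1 pos [229.3 581.1 226.9] psi -21.53 open 94.1 F [ 0.3  0.5 -0.5] q1,q7 [-1.24  0.42 -0.01  1.61  0.    1.11 -0.05]
turn first, norm [-0.1307 -0.      0.0004] rows 2.7
then shift(tool axes after turn) [ 0.1938 -0.5737  0.2056] rows 6.4
shift without turn [ 0.1943 -0.4437  0.4175]
```

Candidates in the top view for each piece:
- **humbucker_covered:** grey loose (163,257), fixed in tray (384,137), purple decoy (127,294). I choose (163,257).
- **humbucker_open:** only (371,226).
- **single_coil:** loose (222,221), fixed (165,128) and (225,132). I choose (222,221).
- **tuners:** white (297,206), dark (428,268), fixed (335,130). I take the first two.

The close crops c1 and c2 confirm these choices: grey steel with one row of six dark screws and gold tabs.

Call:
jog_arm([
  [0, 0, 0, -0.044, 0, 0],
  [0, 0, 0, -0.044, 0, 0],
  [0, 0, 0, -0.044, 0, 0],
  [0.03, -0.08, 0.03, 0, 0, 0],
  [0.03, -0.08, 0.03, 0, 0, 0],
  [0.03, -0.08, 0.03, 0, 0, 0],
  [0.03, -0.08, 0.03, 0, 0, 0],
  [0.03, -0.08, 0.03, 0, 0, 0],
  [0.02, -0.08, 0.03, 0, 0, 0],
  [0.02, -0.08, 0.02, 0, 0, 0],
  [0, 0, 0, 0, 0, 0],
  [0, 0, 0, 0, 0, 0],
], hand=-0.3, force=20)

```text
time_s: 1.3
eef_pos: [0.3457, 0.2949, 0.1255]
tool_rot: [-0.049, 1.575, 0.042]
ft_force: [-0.3, 0.4, 0.7]
opening: 0.0614
```

```bash
python3 plan.py 342 298 130 2; python3 - <<'E'
from h import *
c=manip.camera("wrist"); save(c["frame"],"w1.png"); print(c["fx"],c["cx"],c["cy"],np.round(c["tool_from_camera"],4))
E
```

```text
t 1.3 pos [345.7 294.9 125.5] psi 3.29 open 61.4 F [-0.3  0.4  0.7] q1,q7 [-0.78  0.26  0.01  2.11 -0.    0.78  0.86]
turn first, norm [ 0.0072 -0.0014  0.0014] rows 0.2
then shift(tool axes after turn) [-0.009   0.0064 -0.0072] rows 0.1
shift without turn [-0.009   0.0065 -0.0071]
300.6704055773502 278.81247987724004 205.74551922151448 [[ 5.000e-04 -2.308e-01  9.730e-01 -1.569e-01]
 [ 1.000e+00  2.000e-04 -4.000e-04  3.000e-04]
 [-1.000e-04  9.730e-01  2.308e-01 -6.620e-02]
 [ 0.000e+00  0.000e+00  0.000e+00  1.000e+00]]
```

View pics/w1.png

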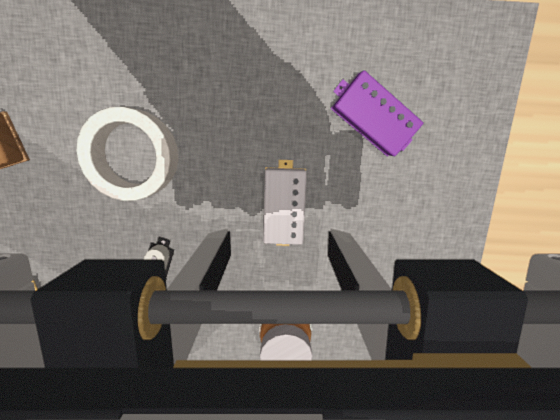

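The wrist view shows the grey covered humbucker at (285,205) between the fingers, with the purple decoy well away at (378,112). Next I centre and descend.

Call:
jog_arm([
  [0, 0.006, -0.007, 0.007, 0, 0],
  [0.05, 0, 0, 0, 0, 0],
  [0.05, 0, 0, 0, 0, 0],
  [0.05, 0, 0, 0, 0, 0],
  [0, 0, 0, 0, 0, 0],
  [0, 0, 0, 0, 0, 0],
])

```text
time_s: 1.95
eef_pos: [0.3404, 0.3048, 0.0502]
tool_rot: [-0.034, 1.573, 0.034]
ft_force: [0.6, -0.4, 0.7]
opening: 0.0609
```

```bash
python3 plan.py 342 298 30 2
```

```text
t 1.95 pos [340.4 304.8  50.2] psi 2.48 open 60.9 F [ 0.6 -0.4  0.7] q1,q7 [-0.8   0.4   0.    2.15 -0.    0.59  0.82]
turn first, norm [ 0.0027 -0.0007  0.0001] rows 0.1
then shift(tool axes after turn) [ 0.0403 -0.0137  0.0027] rows 0.4
shift without turn [ 0.0403 -0.0137  0.0027]
```

Call:
jog_arm([
  [0, -0.014, 0.003, 0.003, 0, 0],
  [0, 0, 0, 0, 0, 0],
  [0, 0, 0, 0, 0, 0],
])

```text
time_s: 2.25
eef_pos: [0.3431, 0.2989, 0.0528]
tool_rot: [-0.025, 1.57, 0.028]
ft_force: [-0.2, -1.2, -0.4]
opening: 0.0612
```

```bash
python3 plan.py 342 298 30 2
```

```text
t 2.25 pos [343.1 298.9  52.8] psi 1.96 open 61.2 F [-0.2 -1.2 -0.4] q1,q7 [-0.79  0.39  0.01  2.16 -0.01  0.59  0.83]
turn first, norm [-0.0002  0.0001 -0.0006] rows 0.0
then shift(tool axes after turn) [ 0.0457 -0.0017 -0.0022] rows 0.5
shift without turn [ 0.0457 -0.0017 -0.0022]
```

Call:
jog_arm([
  [0.023, -0.002, -0.002, 0, 0, 0],
  [0.02, 0, 0, 0, 0, 0],
  [0, 0, 0, 0, 0, 0],
  [0, 0, 0, 0, 0, 0],
])

```text
time_s: 2.65
eef_pos: [0.3424, 0.298, 0.0301]
tool_rot: [-0.024, 1.57, 0.029]
ft_force: [0.4, 0.1, 0.5]
opening: 0.0609
```

```bash
python3 plan.py 342 298 30 2
```

```text
t 2.65 pos [342.4 298.   30.1] psi 1.94 open 60.9 F [0.4 0.1 0.5] q1,q7 [-0.79  0.43  0.01  2.17 -0.01  0.54  0.83]
turn first, norm [-0.0004  0.0004 -0.0009] rows 0.0
then shift(tool axes after turn) [ 0.0002 -0.     -0.0007] rows 0.0
shift without turn [ 0.0002 -0.     -0.0007]
```

Call:
jog_arm([
  [0, 0, 0, 0, 0, 0],
  [0, 0, 0, 0, 0, 0],
  [0, 0, 0, 0, 0, 0],
  [0, 0, 0, 0, 0, 0],
  [0, 0, 0, 0, 0, 0],
  [0, 0, 0, 0, 0, 0],
  [0, 0, 0, 0, 0, 0],
  [0, 0, 0, 0, 0, 0],
], hand=1, force=20)

```text
time_s: 3.45
eef_pos: [0.3424, 0.2981, 0.0303]
tool_rot: [-0.024, 1.57, 0.029]
ft_force: [0.4, 0.4, -1.3]
opening: 0.0372
```

Call:
jog_arm([
  [-0.02, 0, 0, 0, 0, 0],
  [-0.04, 0, 0, 0, 0, 0],
  [-0.06, 0, 0, 0, 0, 0],
  [-0.06, 0, 0, 0, 0, 0],
  [-0.04, 0, 0, 0, 0, 0],
  [-0.02, 0, 0, 0, 0, 0],
  [0, 0, 0, 0, 0, 0],
  [0, 0, 0, 0, 0, 0],
])

```text
time_s: 4.25
eef_pos: [0.3416, 0.297, 0.1577]
tool_rot: [-0.024, 1.57, 0.029]
ft_force: [-0.2, -0.1, -1.5]
opening: 0.0371
```

```bash
python3 plan.py 633 -319.5 130 5; python3 - <<'E'
from h import *
c=manip.camera("wrist"); save(c["frame"],"w2.png")
E
```

```text
t 4.25 pos [341.6 297.  157.7] psi 1.94 open 37.1 F [-0.2 -0.1 -1.5] q1,q7 [-0.79  0.2   0.01  2.1  -0.    0.84  0.83]
turn first, norm [-0.017   0.0003 -0.0009] rows 0.4
then shift(tool axes after turn) [ 0.0553 -1.2791  0.4732] rows 13.6
shift without turn [ 0.0523 -1.2522  0.5408]
```

View pics/w2.png

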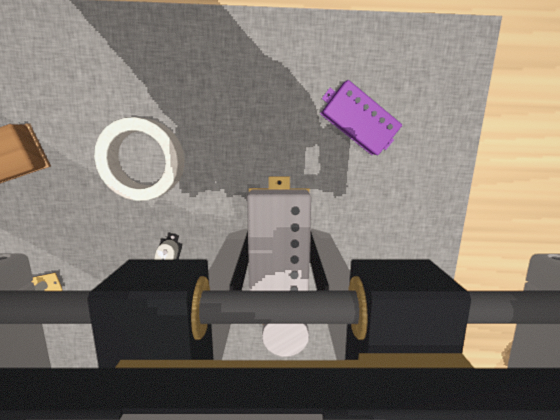

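The piece at (279,240) is held level between the fingers, with 37 mm of opening. I carry it to the far bay of the humbucker tray.

Call:
jog_arm([
  [0, -0.04, 0.01, -0.008, 0, 0],
  [0, -0.07, 0.02, -0.008, 0, 0],
  [0, -0.08, 0.03, 0, 0, 0],
  [0, -0.08, 0.03, 0, 0, 0],
  [0, -0.08, 0.03, 0, 0, 0],
  [0, -0.08, 0.03, 0, 0, 0],
  [0, -0.08, 0.03, 0, 0, 0],
  [0, -0.08, 0.03, 0, 0, 0],
  [0, -0.08, 0.03, 0, 0, 0],
  [0, -0.08, 0.03, 0, 0, 0],
  [0, -0.08, 0.03, 0, 0, 0],
  [0, -0.08, 0.03, 0, 0, 0],
  [0, -0.08, 0.03, 0, 0, 0],
  [0, -0.08, 0.03, 0, 0, 0],
  [0, -0.08, 0.03, 0, 0, 0],
  [0, -0.06, 0.02, 0, 0, 0],
  [0, -0.04, 0.01, 0, 0, 0],
  [0, 0, 0, 0, 0, 0],
  [0, 0, 0, 0, 0, 0],
])

```text
time_s: 6.2
eef_pos: [0.6189, -0.3312, 0.1287]
tool_rot: [-0.074, 1.604, 0.073]
ft_force: [-0.7, 0.9, -1.1]
opening: 0.0367
```

```bash
python3 plan.py 633 -319.5 80 5
```

```text
t 6.2 pos [ 618.9 -331.2  128.7] psi 5.33 open 36.7 F [-0.7  0.9 -1.1] q1,q7 [ 0.24  0.68  0.32  1.46 -0.21  1.06  2.25]
turn first, norm [ 0.0018 -0.0109 -0.0003] rows 0.2
then shift(tool axes after turn) [0.0974 0.0208 0.0301] rows 1.0
shift without turn [0.0963 0.0206 0.0336]
```

Call:
jog_arm([
  [0, 0.01, 0.015, 0.002, -0.011, 0],
  [0, 0.01, 0.015, 0, 0, 0],
  [0, 0, 0, 0, 0, 0],
  [0, 0, 0, 0, 0, 0],
  [0, 0, 0, 0, 0, 0],
])

```text
time_s: 6.7
eef_pos: [0.6327, -0.3151, 0.1259]
tool_rot: [-0.068, 1.574, 0.074]
ft_force: [-1.1, 0.1, -1.1]
opening: 0.0367
```

```bash
python3 plan.py 633 -319.5 80 5; python3 - <<'E'
from h import *
c=manip.camera("wrist"); save(c["frame"],"w3.png")
E
```

```text
t 6.7 pos [ 632.7 -315.1  125.9] psi 5.18 open 36.7 F [-1.1  0.1 -1.1] q1,q7 [ 0.22  0.68  0.3   1.47 -0.22  1.03  2.24]
turn first, norm [ 0.001  -0.0013 -0.0012] rows 0.0
then shift(tool axes after turn) [ 0.0918 -0.0088 -0.0001] rows 0.9
shift without turn [ 0.0918 -0.0092  0.0002]
```

View pics/w3.png

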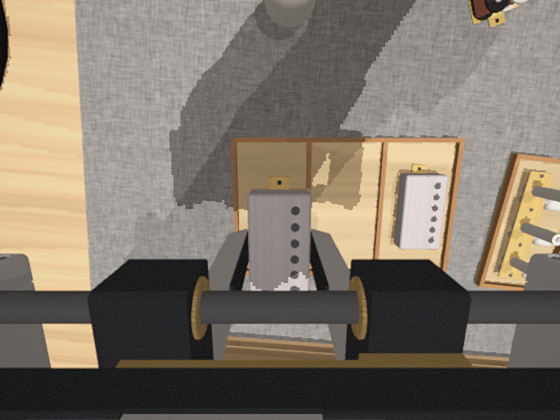

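The covered humbucker hangs over the left-hand bay, the tray's -68 one. The bay spans columns 236–308 and the piece is centred at column 279 nearer the camera. Now I lower it.

Call:
jog_arm([
  [0.04, -0.009, 0, 0, -0.001, -0.001],
  [0.04, 0, 0, 0, 0, 0],
  [0.04, 0, 0, 0, 0, 0],
  [0.02, 0, 0, 0, 0, 0],
  [0.01, 0, 0, 0, 0, 0],
  [0, 0, 0, 0, 0, 0],
  [0, 0, 0, 0, 0, 0],
])

```text
time_s: 7.45
eef_pos: [0.6336, -0.3211, 0.051]
tool_rot: [-0.072, 1.569, 0.07]
ft_force: [-0.3, -0.1, -0.9]
opening: 0.0365
```

```bash
python3 plan.py 633 -319.5 34.5 5
```

```text
t 7.45 pos [ 633.6 -321.1   51. ] psi 5.17 open 36.5 F [-0.3 -0.1 -0.9] q1,q7 [ 0.24  0.77  0.28  1.5  -0.25  0.9   2.26]
turn first, norm [0.001  0.0003 0.0006] rows 0.0
then shift(tool axes after turn) [ 0.033   0.0033 -0.0009] rows 0.3
shift without turn [ 0.0329  0.0033 -0.001 ]
```

Call:
jog_arm([
  [0.012, 0.003, 0, 0.001, 0, 0],
  [0.01, 0, 0, 0, 0, 0],
  [0.006, 0, 0, 0, 0, 0],
  [0.004, 0, 0, 0, 0, 0],
  [0, 0, 0, 0, 0, 0],
  [0, 0, 0, 0, 0, 0],
])

```text
time_s: 8.05
eef_pos: [0.6345, -0.3198, 0.0356]
tool_rot: [-0.07, 1.566, 0.066]
ft_force: [-0.1, 0.3, -1.2]
opening: 0.0367
```

```bash
python3 plan.py 633 -319.5 34.5 5
```

```text
t 8.05 pos [ 634.5 -319.8   35.6] psi 4.98 open 36.7 F [-0.1  0.3 -1.2] q1,q7 [ 0.24  0.79  0.28  1.51 -0.25  0.88  2.26]
turn first, norm [-0.0001  0.0011  0.0009] rows 0.0
then shift(tool axes after turn) [ 0.0022  0.0009 -0.0029] rows 0.0
shift without turn [ 0.0022  0.0009 -0.0029]
```

Now 1.5 mm lower until contact, then I release part way.

Call:
jog_arm([
  [0.002, 0, -0.002, 0, 0.001, 0],
  [0.002, 0, 0, 0, 0, 0],
  [0, 0, 0, 0, 0, 0],
  [0, 0, 0, 0, 0, 0],
])

```text
time_s: 8.45
eef_pos: [0.6335, -0.3202, 0.0345]
tool_rot: [-0.071, 1.569, 0.066]
ft_force: [0.1, -1.1, -1.1]
opening: 0.0371
```

Call:
jog_arm([
  [0, 0, 0, 0, 0, 0],
  [0, 0, 0, 0, 0, 0],
  [0, 0, 0, 0, 0, 0],
  [0, 0, 0, 0, 0, 0],
  [0, 0, 0, 0, 0, 0],
], hand=-0.13)

```text
time_s: 8.95
eef_pos: [0.6338, -0.3203, 0.0347]
tool_rot: [-0.071, 1.569, 0.065]
ft_force: [-0.7, -0.6, -0.2]
opening: 0.0528
```

Call:
jog_arm([
  [-0.02, 0, 0, 0, 0, 0],
  [-0.04, 0, 0, 0, 0, 0],
  [-0.08, 0, 0, 0, 0, 0],
  [-0.08, 0, 0, 0, 0, 0],
  [-0.04, 0, 0, 0, 0, 0],
  [0, 0, 0, 0, 0, 0],
  [0, 0, 0, 0, 0, 0],
])

```text
time_s: 9.65
eef_pos: [0.6332, -0.3199, 0.1729]
tool_rot: [-0.071, 1.568, 0.065]
ft_force: [-0.9, 0.1, -0.3]
opening: 0.0532
```

```bash
python3 plan.py 419.7 -162.4 130 27; python3 - <<'E'
from h import *
c=manip.camera("wrist"); save(c["frame"],"w4.png")
E
```

```text
t 9.65 pos [ 633.2 -319.9  172.9] psi 4.96 open 53.2 F [-0.9  0.1 -0.3] q1,q7 [ 0.21  0.63  0.32  1.44 -0.21  1.1   2.23]
turn first, norm [-0.1225  0.0002  0.0013] rows 2.6
then shift(tool axes after turn) [ 0.0858  0.4745 -0.2375] rows 5.4
shift without turn [ 0.0839  0.351  -0.3983]
```

View pics/w4.png

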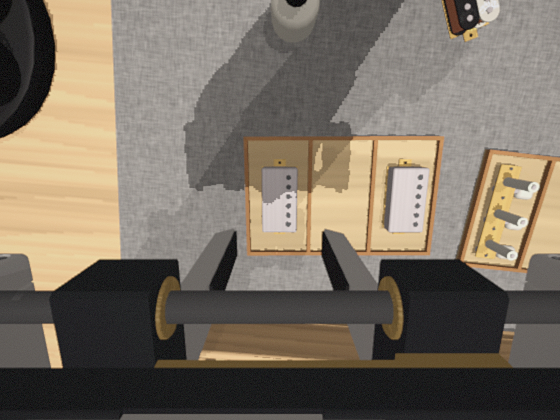

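The covered humbucker sits flat in its bay at (279,198), with the empty middle bay next to it. Next is the open humbucker, approached at yaw -153° to keep joint 7 well inside its range.

Call:
jog_arm([
  [0, 0, 0, 0.047, 0, 0],
  [0, 0, 0, 0.047, 0, 0],
  [0, 0, 0, 0.047, 0, 0],
  [0, 0, 0, 0.047, 0, 0],
  [0, 0, 0, 0.047, 0, 0],
  [0, 0, 0, 0.047, 0, 0],
  [0, 0, 0, 0.047, 0, 0],
  [0, 0, 0, 0.047, 0, 0],
  [0, 0, 0, 0.047, 0, 0],
  [0, 0, 0, 0.047, 0, 0],
  [0, 0, 0, 0.047, 0, 0],
  [0, 0, 0, 0.047, 0, 0],
  [0, 0, 0, 0.047, 0, 0],
  [0, 0, 0, 0.047, 0, 0],
  [0, 0, 0, 0.047, 0, 0],
  [0, 0, 0, 0.047, 0, 0],
  [0, 0, 0, 0.047, 0, 0],
  [0, 0, 0, 0.047, 0, 0],
  [0, 0, 0, 0.03, 0, 0],
  [0, 0, 0, 0, 0, 0],
], hand=-0.3)

```text
time_s: 11.7
eef_pos: [0.6227, -0.3162, 0.1451]
tool_rot: [1.96, 0.44, -2.025]
ft_force: [-0.1, -0.1, -0.6]
opening: 0.0612
```

```bash
python3 plan.py 419.7 -162.4 130 -153
```

```text
t 11.7 pos [ 622.7 -316.2  145.1] psi -155.76 open 61.2 F [-0.1 -0.1 -0.6] q1,q7 [-0.14  0.84  0.94  1.47 -0.68  1.21 -0.24]
turn first, norm [-0.0152  0.0089  0.0061] rows 0.4
then shift(tool axes after turn) [ 0.0302 -0.4583  0.2221] rows 5.1
shift without turn [ 0.0453 -0.4465  0.2427]
```

Call:
jog_arm([
  [0, 0, 0, -0.015, 0.009, 0.006],
  [0, -0.07, 0.035, 0, 0, 0],
  [0, -0.08, 0.04, 0, 0, 0],
  [0, -0.08, 0.04, 0, 0, 0],
  [0, -0.08, 0.04, 0, 0, 0],
  [0, -0.08, 0.04, 0, 0, 0],
  [0, -0.06, 0.03, 0, 0, 0],
  [0, 0, 0, 0, 0, 0],
  [0, 0, 0, 0, 0, 0],
  [0, 0, 0, 0, 0, 0],
])

```text
time_s: 12.7
eef_pos: [0.406, -0.163, 0.1371]
tool_rot: [1.927, 0.508, -1.948]
ft_force: [-0.0, 0.2, 0.9]
opening: 0.0608
```

```bash
python3 plan.py 419.7 -162.4 130 -153
```

```text
t 12.7 pos [ 406.  -163.   137.1] psi -150.88 open 60.8 F [-0.   0.2  0.9] q1,q7 [-0.65  0.43  1.16  2.16 -0.51  0.88 -0.24]
turn first, norm [0.0118 0.0029 0.0021] rows 0.3
then shift(tool axes after turn) [ 0.0141  0.0113 -0.0251] rows 0.3
shift without turn [ 0.0138  0.0123 -0.0247]
```

Call:
jog_arm([
  [0, 0.012, -0.025, 0.012, 0.003, 0.002],
  [0.04, 0, 0, 0, 0, 0],
  [0.05, 0, 0, 0, 0, 0],
  [0.04, 0, 0, 0, 0, 0],
  [0, 0, 0, 0, 0, 0],
  [0, 0, 0, 0, 0, 0],
])

```text
time_s: 13.3
eef_pos: [0.4279, -0.1665, 0.0693]
tool_rot: [1.966, 0.456, -1.96]
ft_force: [-0.9, -0.1, -0.3]
opening: 0.0611
```

```bash
python3 plan.py 419.7 -162.4 30 -153;  python3 - <<'E'
from h import *
c=manip.camera("wrist"); save(c["frame"],"w5.png")
E
```

```text
t 13.3 pos [ 427.9 -166.5   69.3] psi -153.58 open 61.1 F [-0.9 -0.1 -0.3] q1,q7 [-0.49  0.57  0.98  2.17 -0.7   0.76 -0.16]
turn first, norm [-0.0032 -0.0005 -0.0018] rows 0.1
then shift(tool axes after turn) [ 0.0785 -0.0147  0.0108] rows 0.8
shift without turn [ 0.0784 -0.0151  0.0111]
```

View pics/w5.png

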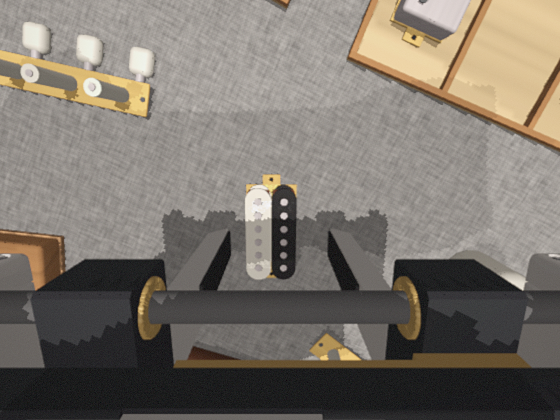

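The open humbucker is at (271,232), about 7 mm toward -y of the tool, which agrees with the plan. I correct for that and descend.

Call:
jog_arm([
  [0, -0.014, 0.01, -0.003, 0, -0.002],
  [0.02, 0, 0, 0, 0, 0],
  [0.015, 0, 0, 0, 0, 0],
  [0, 0, 0, 0, 0, 0],
  [0, 0, 0, 0, 0, 0],
])

```text
time_s: 13.85
eef_pos: [0.4214, -0.1619, 0.0522]
tool_rot: [1.964, 0.472, -1.954]
ft_force: [0.9, -0.8, 0.0]
opening: 0.0613
```

```bash
python3 plan.py 419.7 -162.4 30 -153
```

```text
t 13.85 pos [ 421.4 -161.9   52.2] psi -152.96 open 61.3 F [ 0.9 -0.8  0. ] q1,q7 [-0.46  0.58  0.94  2.19 -0.74  0.72 -0.11]
turn first, norm [ 0.0002 -0.0016 -0.0002] rows 0.0
then shift(tool axes after turn) [ 0.0445 -0.0006  0.0035] rows 0.4
shift without turn [ 0.0444 -0.0006  0.0037]
```

Call:
jog_arm([
  [0.022, 0, 0.003, 0, -0.0015, 0],
  [0.022, 0, 0, 0, 0, 0],
  [0, 0, 0, 0, 0, 0],
  [0, 0, 0, 0, 0, 0],
  [0, 0, 0, 0, 0, 0],
])

```text
time_s: 14.35
eef_pos: [0.4199, -0.1627, 0.028]
tool_rot: [1.958, 0.47, -1.959]
ft_force: [-0.2, 0.1, -1.3]
opening: 0.0611
```

```bash
python3 plan.py 419.7 -162.4 30 -153
```

```text
t 14.35 pos [ 419.9 -162.7   28. ] psi -152.96 open 61.1 F [-0.2  0.1 -1.3] q1,q7 [-0.41  0.62  0.88  2.2  -0.79  0.68 -0.07]
turn first, norm [ 0.0002  0.0002 -0.0001] rows 0.0
then shift(tool axes after turn) [-0.004  -0.0007  0.0001] rows 0.0
shift without turn [-0.004  -0.0007  0.0001]
```

Raising 2 mm, then gripping and lifting.

Call:
jog_arm([
  [-0.004, 0, 0, 0, 0, 0],
  [0, 0, 0, 0, 0, 0],
])

```text
time_s: 14.55
eef_pos: [0.4201, -0.1629, 0.0305]
tool_rot: [1.958, 0.47, -1.959]
ft_force: [-0.0, -0.3, -1.4]
opening: 0.0612
```

Call:
jog_arm([
  [0, 0, 0, 0, 0, 0],
  [0, 0, 0, 0, 0, 0],
  [0, 0, 0, 0, 0, 0],
  [0, 0, 0, 0, 0, 0],
  [0, 0, 0, 0, 0, 0],
  [0, 0, 0, 0, 0, 0],
  [0, 0, 0, 0, 0, 0],
  [0, 0, 0, 0, 0, 0],
], hand=1, force=20)

```text
time_s: 15.35
eef_pos: [0.4204, -0.1627, 0.0309]
tool_rot: [1.959, 0.47, -1.957]
ft_force: [-1.0, -0.3, 0.6]
opening: 0.0368
```

```bash
python3 plan.py 419.7 -162.4 150 -175
```

```text
t 15.35 pos [ 420.4 -162.7   30.9] psi -152.96 open 36.8 F [-1.  -0.3  0.6] q1,q7 [-0.42  0.61  0.89  2.2  -0.78  0.68 -0.08]
turn first, norm [ 0.1225 -0.0002 -0.0003] rows 2.6
then shift(tool axes after turn) [-0.2382 -0.0008  0.0014] rows 2.4
shift without turn [-0.2382 -0.001   0.0009]
```

Call:
jog_arm([
  [-0.02, 0, 0, 0, 0, 0],
  [-0.04, 0, 0, 0, 0, 0],
  [-0.06, 0, 0, 0, 0, 0],
  [-0.06, 0, 0, 0, 0, 0],
  [-0.04, 0, 0, 0, 0, 0],
  [-0.02, 0, 0, 0, 0, 0],
  [0, 0, 0, 0, 0, 0],
  [0, 0, 0, 0, 0, 0],
])

```text
time_s: 16.15
eef_pos: [0.4182, -0.1631, 0.1579]
tool_rot: [1.959, 0.47, -1.963]
ft_force: [-0.8, -0.2, -1.4]
opening: 0.0366
```

```bash
python3 plan.py 627.3 -252 130 -175
```

```text
t 16.15 pos [ 418.2 -163.1  157.9] psi -153.14 open 36.6 F [-0.8 -0.2 -1.4] q1,q7 [-0.68  0.4   1.19  2.13 -0.48  0.92 -0.32]
turn first, norm [0.1215 0.0006 0.0004] rows 2.5
then shift(tool axes after turn) [ 0.0557  0.2135 -0.4011] rows 4.6
shift without turn [ 0.0547  0.3476 -0.2929]
```

Call:
jog_arm([
  [0, 0.035, -0.03, 0, 0, 0],
  [0, 0.055, -0.045, 0, 0, 0],
  [0, 0.06, -0.05, 0, 0, 0],
  [0, 0.06, -0.05, 0, 0, 0],
  [0, 0.06, -0.05, 0, 0, 0],
  [0, 0.05, -0.04, 0, 0, 0],
  [0, 0, 0, 0, 0, 0],
  [0, 0, 0, 0.03, 0, 0],
  [0, 0, 0, 0.04, 0, 0],
  [0, 0, 0, 0.04, 0, 0],
  [0, 0, 0, 0.01, 0, 0],
  [0, 0, 0, 0, 0, 0],
  [0, 0, 0, 0, 0, 0],
])

```text
time_s: 17.45
eef_pos: [0.6079, -0.2481, 0.1406]
tool_rot: [2.167, 0.096, -2.213]
ft_force: [0.3, -0.6, -2.2]
opening: 0.0371
```

```bash
python3 plan.py 627.3 -252 80 -175
```

```text
t 17.45 pos [ 607.9 -248.1  140.6] psi -175.74 open 37.1 F [ 0.3 -0.6 -2.2] q1,q7 [-0.3   0.82  1.02  1.61 -0.74  1.18 -0.6 ]
turn first, norm [-0.0041  0.0065  0.0046] rows 0.2
then shift(tool axes after turn) [ 0.1211  0.0111 -0.0379] rows 1.3
shift without turn [ 0.1201  0.0124 -0.0405]
```

Call:
jog_arm([
  [0, 0.012, -0.02, -0.004, 0.006, 0.005],
  [0, 0, -0.018, 0, 0, 0],
  [0, 0, 0, 0, 0, 0],
  [0.03, 0, 0, 0, 0, 0],
  [0.03, 0, 0, 0, 0, 0],
  [0.02, 0, 0, 0, 0, 0],
  [0, 0, 0, 0, 0, 0],
  [0, 0, 0, 0, 0, 0],
])

```text
time_s: 18.25
eef_pos: [0.6281, -0.2526, 0.0947]
tool_rot: [2.173, 0.098, -2.176]
ft_force: [0.3, 0.1, -0.6]
opening: 0.0369
```

```bash
python3 plan.py 627.3 -252 60 -175; python3 - <<'E'
from h import *
c=manip.camera("wrist"); save(c["frame"],"w6.png")
E
```

```text
t 18.25 pos [ 628.1 -252.6   94.7] psi -174.79 open 36.9 F [ 0.3  0.1 -0.6] q1,q7 [-0.27  0.88  0.97  1.6  -0.79  1.1  -0.57]
turn first, norm [ 0.0012  0.0005 -0.0003] rows 0.0
then shift(tool axes after turn) [ 0.0695 -0.0014  0.0015] rows 0.7
shift without turn [ 0.0695 -0.0015  0.0014]
```

View pics/w6.png

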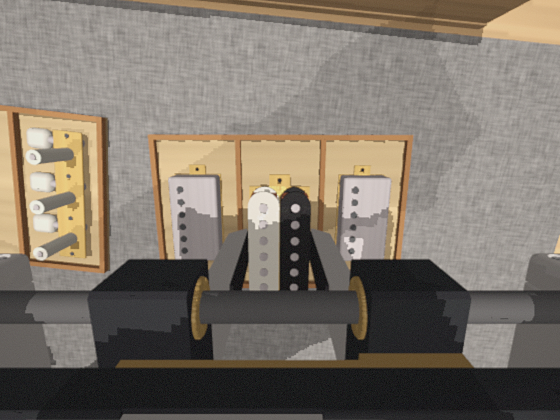

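The open humbucker (column 279) hangs centrally over the middle bay (columns 240–322), with the covered ones on either side. Lowering.

Call:
jog_arm([
  [0.03, -0.001, 0.001, 0.001, 0, 0],
  [0.03, 0, 0, 0, 0, 0],
  [0.02, 0, 0, 0, 0, 0],
  [0.01, 0, 0, 0, 0, 0],
  [0.01, 0, 0, 0, 0, 0],
  [0, 0, 0, 0, 0, 0],
  [0, 0, 0, 0, 0, 0],
])

```text
time_s: 19.0
eef_pos: [0.6275, -0.2522, 0.0404]
tool_rot: [2.175, 0.094, -2.178]
ft_force: [-1.1, 0.6, -1.3]
opening: 0.0366
```

```bash
python3 plan.py 627.3 -252 34.5 -175
```

```text
t 19.0 pos [ 627.5 -252.2   40.4] psi -174.98 open 36.6 F [-1.1  0.6 -1.3] q1,q7 [-0.24  0.94  0.92  1.62 -0.84  1.03 -0.54]
turn first, norm [ 0.0001  0.0004 -0.0003] rows 0.0
then shift(tool axes after turn) [ 0.0119 -0.0004  0.0004] rows 0.1
shift without turn [ 0.0119 -0.0004  0.0004]
```

Call:
jog_arm([
  [0.006, 0, 0, 0, 0, 0],
  [0.003, 0, 0, 0, 0, 0],
  [0.002, 0, 0, 0, 0, 0],
  [0, 0, 0, 0, 0, 0],
  [0, 0, 0, 0, 0, 0],
  [0, 0, 0, 0, 0, 0],
])

```text
time_s: 19.6
eef_pos: [0.6281, -0.2524, 0.0357]
tool_rot: [2.176, 0.094, -2.175]
ft_force: [-0.4, 0.3, -1.4]
opening: 0.0365
```

```bash
python3 plan.py 627.3 -252 34.7 -175
```

```text
t 19.6 pos [ 628.1 -252.4   35.7] psi -174.97 open 36.5 F [-0.4  0.3 -1.4] q1,q7 [-0.24  0.94  0.91  1.62 -0.85  1.02 -0.54]
turn first, norm [ 0.0002 -0.0001 -0.0005] rows 0.0
then shift(tool axes after turn) [ 0.002  -0.0009  0.0015] rows 0.0
shift without turn [ 0.002  -0.0009  0.0015]
```

Call:
jog_arm([
  [0.002, 0, 0, 0, 0, 0],
  [0, 0, 0, 0, 0, 0],
  [0, 0, 0, 0, 0, 0],
])

```text
time_s: 19.9
eef_pos: [0.6283, -0.2525, 0.035]
tool_rot: [2.177, 0.094, -2.175]
ft_force: [-0.3, 0.5, 0.0]
opening: 0.0368
```

Call:
jog_arm([
  [0, 0, 0, 0, 0, 0],
  [0, 0, 0, 0, 0, 0],
  [0, 0, 0, 0, 0, 0],
  [0, 0, 0, 0, 0, 0],
  [0, 0, 0, 0, 0, 0],
], hand=-0.13)

```text
time_s: 20.4
eef_pos: [0.6285, -0.2526, 0.0351]
tool_rot: [2.177, 0.093, -2.174]
ft_force: [-1.2, -0.1, -0.6]
opening: 0.0529
```

Call:
jog_arm([
  [-0.02, 0, 0, 0, 0, 0],
  [-0.04, 0, 0, 0, 0, 0],
  [-0.08, 0, 0, 0, 0, 0],
  [-0.08, 0, 0, 0, 0, 0],
  [-0.04, 0, 0, 0, 0, 0],
  [0, 0, 0, 0, 0, 0],
  [0, 0, 0, 0, 0, 0],
])

```text
time_s: 21.1
eef_pos: [0.6277, -0.2535, 0.1781]
tool_rot: [2.18, 0.089, -2.172]
ft_force: [0.5, -0.1, -1.5]
opening: 0.0537
```

```bash
python3 plan.py 337.3 -290.5 130 -104; python3 - <<'E'
from h import *
c=manip.camera("wrist"); save(c["frame"],"w7.png")
E
```

```text
t 21.1 pos [ 627.7 -253.5  178.1] psi -175.08 open 53.7 F [ 0.5 -0.1 -1.5] q1,q7 [-0.3   0.79  1.04  1.55 -0.72  1.22 -0.62]
turn first, norm [-3.949e-01 -2.000e-04 -1.800e-03] rows 8.3
then shift(tool axes after turn) [ 0.0961 -0.5457  0.2123] rows 5.9
shift without turn [0.0941 0.0235 0.5854]
```

View pics/w7.png

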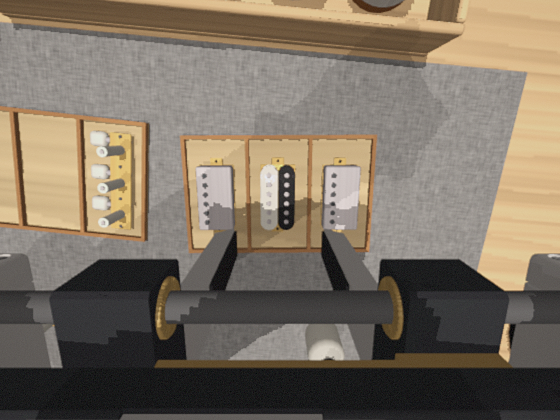

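The open humbucker is seated at (278,197) in the middle bay. Next is the dark tuner strip; I travel high because the glue bottle is near the path.

Call:
jog_arm([
  [0, 0, 0, -0.044, 0, 0],
  [0, 0, 0, -0.044, 0, 0],
  [0, 0, 0, -0.044, 0, 0],
  [0, 0, 0, -0.044, 0, 0],
  [0, 0, 0, -0.044, 0, 0],
  [0, 0, 0, -0.044, 0, 0],
  [0, 0, 0, -0.044, 0, 0],
  [0, 0, 0, -0.044, 0, 0],
  [0, 0, 0, -0.044, 0, 0],
  [0, 0, 0, 0, 0, 0],
  [0, 0, 0, 0, 0, 0],
], hand=-0.3)

```text
time_s: 22.25
eef_pos: [0.6231, -0.2514, 0.1677]
tool_rot: [1.346, 1.118, -1.361]
ft_force: [-0.2, 0.9, 0.6]
opening: 0.0608
```

```bash
python3 plan.py 337.3 -290.5 150 -104
```

```text
t 22.25 pos [ 623.1 -251.4  167.7] psi -101.24 open 60.8 F [-0.2  0.9  0.6] q1,q7 [-0.16  0.68  0.75  1.55 -0.49  1.12  0.51]
turn first, norm [0.0153 0.0007 0.0036] rows 0.3
then shift(tool axes after turn) [ 0.0355 -0.5356  0.2142] rows 5.8
shift without turn [ 0.0421 -0.5449  0.1881]
```

Call:
jog_arm([
  [0, 0, 0, 0.015, 0.001, 0.003],
  [0, -0.06, 0.025, 0, 0, 0],
  [0, -0.08, 0.03, 0, 0, 0],
  [0, -0.08, 0.03, 0, 0, 0],
  [0, -0.08, 0.035, 0, 0, 0],
  [0, -0.08, 0.03, 0, 0, 0],
  [0, -0.08, 0.03, 0, 0, 0],
  [0, -0.06, 0.025, 0, 0, 0],
  [0, 0, 0, 0, 0, 0],
  [0, 0, 0, 0, 0, 0],
])

```text
time_s: 23.25
eef_pos: [0.3333, -0.2817, 0.1637]
tool_rot: [1.418, 1.068, -1.42]
ft_force: [-0.2, 0.1, 0.1]
opening: 0.0611
```

```bash
python3 plan.py 337.3 -290.5 100 -104
```

```text
t 23.25 pos [ 333.3 -281.7  163.7] psi -106.44 open 61.1 F [-0.2  0.1  0.1] q1,q7 [-0.21  0.25  0.96  2.14 -0.27  0.88  0.63]
turn first, norm [-0.0136 -0.0012  0.0023] rows 0.3
then shift(tool axes after turn) [0.1275 0.0119 0.0152] rows 1.3
shift without turn [0.1273 0.0135 0.0151]
```

Call:
jog_arm([
  [0, 0.0125, 0.015, -0.013, -0.001, 0.002],
  [0, 0, 0, 0, 0, 0],
  [0.04, 0, 0, 0, 0, 0],
  [0.05, 0, 0, 0, 0, 0],
  [0.04, 0, 0, 0, 0, 0],
  [0, 0, 0, 0, 0, 0],
  [0, 0, 0, 0, 0, 0],
])

```text
time_s: 23.95
eef_pos: [0.3409, -0.2899, 0.0963]
tool_rot: [1.395, 1.078, -1.399]
ft_force: [-0.5, 0.5, -0.5]
opening: 0.0613
```

```bash
python3 plan.py 337.3 -290.5 37 -104; python3 - <<'E'
from h import *
c=manip.camera("wrist"); save(c["frame"],"w8.png")
E
```

```text
t 23.95 pos [ 340.9 -289.9   96.3] psi -104.78 open 61.3 F [-0.5  0.5 -0.5] q1,q7 [-0.07  0.41  0.84  2.17 -0.45  0.74  0.81]
turn first, norm [-0.0043  0.0003  0.0009] rows 0.1
then shift(tool axes after turn) [ 0.1187 -0.0067  0.003 ] rows 1.2
shift without turn [ 0.1187 -0.0063  0.003 ]
```

View pics/w8.png

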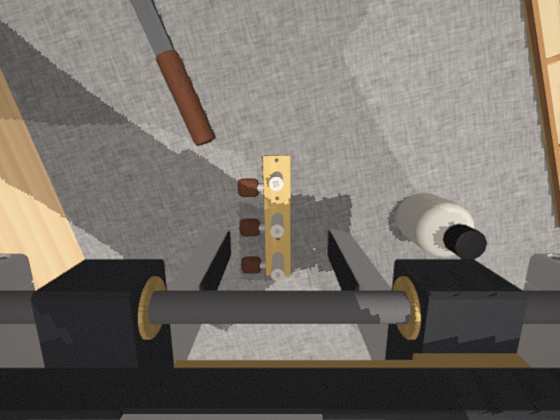

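The dark strip lies centrally between the fingers, with its middle roller at (277,231) and the buttons to the left. The bottle at (440,230) is clear of the right finger. Descending to the middle roller.

Call:
jog_arm([
  [0, -0.006, 0.003, -0.004, 0, 0.001],
  [0.03, 0, 0, 0, 0, 0],
  [0.03, 0, 0, 0, 0, 0],
  [0.02, 0, 0, 0, 0, 0],
  [0, 0, 0, 0, 0, 0],
  [0, 0, 0, 0, 0, 0],
])

```text
time_s: 24.6
eef_pos: [0.34, -0.2915, 0.0596]
tool_rot: [1.387, 1.077, -1.381]
ft_force: [0.1, -0.1, -0.2]
opening: 0.0611
```

```bash
python3 plan.py 337.3 -290.5 37 -104
```

```text
t 24.6 pos [ 340.  -291.5   59.6] psi -103.9 open 61.1 F [ 0.1 -0.1 -0.2] q1,q7 [ 0.01  0.47  0.76  2.2  -0.54  0.66  0.9 ]
turn first, norm [ 0.0006  0.0005 -0.0026] rows 0.1
then shift(tool axes after turn) [ 0.0453 -0.0057 -0.0008] rows 0.5
shift without turn [ 0.0452 -0.006  -0.0008]
```

Call:
jog_arm([
  [0.022, -0.006, -0.001, 0, 0, -0.0026],
  [0.02, 0, 0, 0, 0, 0],
  [0, 0, 0, 0, 0, 0],
  [0, 0, 0, 0, 0, 0],
  [0, 0, 0, 0, 0, 0],
])

```text
time_s: 25.1
eef_pos: [0.3375, -0.2905, 0.0378]
tool_rot: [1.384, 1.083, -1.386]
ft_force: [-0.3, -0.8, -0.0]
opening: 0.0609
```

```bash
python3 plan.py 337.3 -290.5 37 -104
```

```text
t 25.1 pos [ 337.5 -290.5   37.8] psi -103.88 open 60.9 F [-0.3 -0.8 -0. ] q1,q7 [ 0.04  0.51  0.71  2.2  -0.58  0.62  0.94]
turn first, norm [ 0.0007  0.0006 -0.0002] rows 0.0
then shift(tool axes after turn) [ 0.0016 -0.0004  0.0001] rows 0.0
shift without turn [ 0.0016 -0.0004  0.0001]
```

Call:
jog_arm([
  [0, 0, 0, 0, 0, 0],
  [0, 0, 0, 0, 0, 0],
  [0, 0, 0, 0, 0, 0],
  [0, 0, 0, 0, 0, 0],
  [0, 0, 0, 0, 0, 0],
  [0, 0, 0, 0, 0, 0],
  [0, 0, 0, 0, 0, 0],
  [0, 0, 0, 0, 0, 0],
  [0, 0, 0, 0, 0, 0],
  [0, 0, 0, 0, 0, 0],
  [0, 0, 0, 0, 0, 0],
  [0, 0, 0, 0, 0, 0],
], hand=1, force=40)

```text
time_s: 26.3
eef_pos: [0.338, -0.2907, 0.0384]
tool_rot: [1.384, 1.082, -1.385]
ft_force: [-0.3, 0.6, 0.0]
opening: 0.0088
```

```bash
python3 plan.py 337.3 -290.5 150 -104
```

```text
t 26.3 pos [ 338.  -290.7   38.4] psi -103.87 open 8.8 F [-0.3  0.6  0. ] q1,q7 [ 0.04  0.51  0.71  2.2  -0.58  0.62  0.94]
turn first, norm [ 0.0007  0.0006 -0.0006] rows 0.0
then shift(tool axes after turn) [-2.231e-01 -1.400e-03 -1.000e-04] rows 2.2
shift without turn [-0.2231 -0.001   0.0003]
```

Call:
jog_arm([
  [-0.01, 0, 0, 0, 0, 0],
  [-0.02, 0, 0, 0, 0, 0],
  [-0.04, 0, 0, 0, 0, 0],
  [-0.04, 0, 0, 0, 0, 0],
  [-0.04, 0, 0, 0, 0, 0],
  [-0.04, 0, 0, 0, 0, 0],
  [-0.03, 0, 0, 0, 0, 0],
  [-0.01, 0, 0, 0, 0, 0],
  [0, 0, 0, 0, 0, 0],
])

```text
time_s: 27.2
eef_pos: [0.3363, -0.2906, 0.1616]
tool_rot: [1.387, 1.082, -1.387]
ft_force: [0.8, 0.1, -1.0]
opening: 0.0091
```

```bash
python3 plan.py 631.6 54.4 130 -181.4; python3 - <<'E'
from h import *
c=manip.camera("wrist"); save(c["frame"],"w9.png")
E
```

```text
t 27.2 pos [ 336.3 -290.6  161.6] psi -104.02 open 9.1 F [ 0.8  0.1 -1. ] q1,q7 [-0.19  0.27  0.96  2.13 -0.29  0.87  0.7 ]
turn first, norm [ 0.4299 -0.     -0.0005] rows 9.0
then shift(tool axes after turn) [ 0.0632 -0.7043 -0.5736] rows 9.1
shift without turn [ 0.063   0.4057 -0.8126]
```

View pics/w9.png

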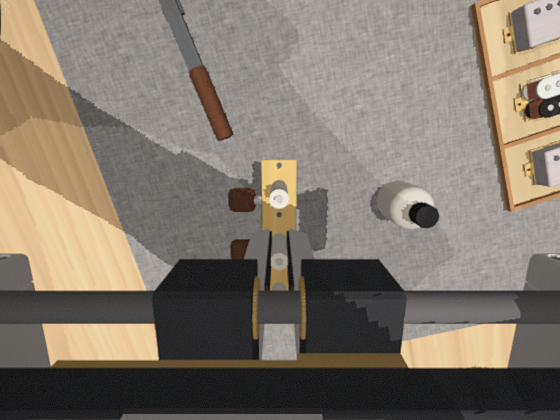

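The dark strip is held level by its middle roller at 9 mm opening. I carry it at height to the tuner tray and turn it there.

Call:
jog_arm([
  [0, 0.015, -0.035, 0, 0, 0],
  [0, 0.03, -0.06, 0, 0, 0],
  [0, 0.035, -0.075, 0, 0, 0],
  [0, 0.035, -0.075, 0, 0, 0],
  [0, 0.035, -0.075, 0, 0, 0],
  [0, 0.035, -0.075, 0, 0, 0],
  [0, 0.035, -0.075, 0, 0, 0],
  [0, 0.035, -0.075, 0, 0, 0],
  [0, 0.035, -0.075, 0, 0, 0],
  [0, 0.03, -0.075, 0, 0, 0],
  [0, 0.03, -0.06, 0, 0, 0],
  [0, 0.02, -0.04, 0, 0, 0],
  [0, 0.01, -0.02, 0, 0, 0],
  [0, 0, 0, 0, 0, 0],
])

```text
time_s: 28.65
eef_pos: [0.6248, 0.0721, 0.1457]
tool_rot: [1.381, 1.09, -1.406]
ft_force: [-0.5, -0.7, -1.0]
opening: 0.0091
```

```bash
python3 plan.py 632.5 76.4 130 -1.4
```

```text
t 28.65 pos [624.8  72.1 145.7] psi -104.35 open 9.1 F [-0.5 -0.7 -1. ] q1,q7 [-0.68  0.63  0.74  1.68 -0.48  1.04 -0.03]
turn first, norm [-0.5719 -0.0033  0.0053] rows 12.0
then shift(tool axes after turn) [0.0313 0.0089 0.0151] rows 0.4
shift without turn [ 0.031   0.0132 -0.0122]
```

Call:
jog_arm([
  [0, 0, 0, -0.02, 0, 0],
  [0, 0, 0, -0.04, 0, 0],
  [0, 0, 0, -0.04, 0, 0],
  [0, 0, 0, -0.04, 0, 0],
  [0, 0, 0, -0.04, 0, 0],
  [0, 0, 0, -0.04, 0, 0],
  [0, 0, 0, -0.04, 0, 0],
  [0, 0, 0, -0.04, 0, 0],
  [0, 0, 0, -0.04, 0, 0],
  [0, 0, 0, -0.04, 0, 0],
  [0, 0, 0, -0.04, 0, 0],
  [0, 0, 0, -0.04, 0, 0],
  [0, 0, 0, -0.04, 0, 0],
  [0, 0, 0, -0.04, 0, 0],
  [0, 0, 0, -0.02, 0, 0],
  [0, 0, 0, -0.01, 0, 0],
  [0, 0, 0, 0, 0, 0],
])

```text
time_s: 30.35
eef_pos: [0.609, 0.0432, 0.1405]
tool_rot: [-0.022, 1.601, 0.008]
ft_force: [0.2, 0.3, -0.3]
opening: 0.0088
```

```bash
python3 plan.py 632.5 76.4 100 -1.4; python3 - <<'E'
from h import *
c=manip.camera("wrist"); save(c["frame"],"w10.png")
E
```

```text
t 30.35 pos [609.   43.2 140.5] psi 1.08 open 8.8 F [ 0.2  0.3 -0.3] q1,q7 [-0.36  0.52  0.31  1.71 -0.18  0.97  1.61]
turn first, norm [ 0.0137 -0.0097  0.003 ] rows 0.4
then shift(tool axes after turn) [0.0809 0.0674 0.0454] rows 1.1
shift without turn [0.0789 0.0661 0.0507]
```

View pics/w10.png

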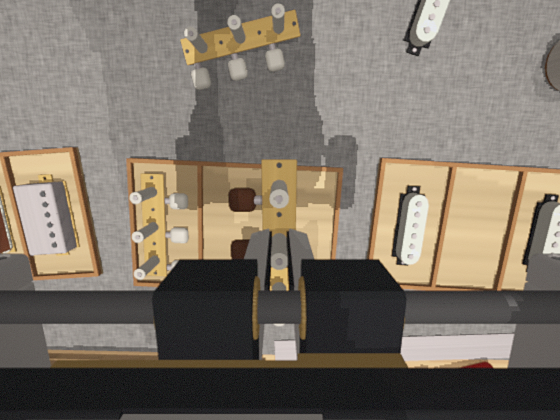

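The strip is aligned with the tray. Buttons point to -y and the piece is at column 279, so it still needs about 33 mm toward +y.

Call:
jog_arm([
  [0, 0.02, 0.015, 0.014, -0.01, 0.003],
  [0, 0.03, 0.02, 0, 0, 0],
  [0, 0.016, 0.012, 0, 0, 0],
  [0, 0, 0, 0, 0, 0],
  [0, 0, 0, 0, 0, 0],
  [0, 0, 0, 0, 0, 0],
])

```text
time_s: 31.0
eef_pos: [0.6316, 0.0721, 0.1395]
tool_rot: [0.028, 1.57, -0.031]
ft_force: [0.6, -0.8, -0.7]
opening: 0.0093
```

```bash
python3 plan.py 632.5 76.4 70 -1.4
```

```text
t 31.0 pos [631.6  72.1 139.5] psi -2.14 open 9.3 F [ 0.6 -0.8 -0.7] q1,q7 [-0.39  0.54  0.32  1.67 -0.2   0.96  1.53]
turn first, norm [-0.0041  0.      0.0006] rows 0.1
then shift(tool axes after turn) [0.139  0.0086 0.0016] rows 1.4
shift without turn [0.139  0.0089 0.0015]
```

Call:
jog_arm([
  [0.02, 0.009, 0.002, -0.004, 0, 0],
  [0.04, 0, 0, 0, 0, 0],
  [0.04, 0, 0, 0, 0, 0],
  [0.03, 0, 0, 0, 0, 0],
  [0.02, 0, 0, 0, 0, 0],
  [0, 0, 0, 0, 0, 0],
  [0, 0, 0, 0, 0, 0],
])

```text
time_s: 31.7
eef_pos: [0.6322, 0.0756, 0.0596]
tool_rot: [0.017, 1.571, -0.02]
ft_force: [0.4, -0.1, -0.3]
opening: 0.009
```

```bash
python3 plan.py 632.5 76.4 42 -1.4; python3 - <<'E'
from h import *
c=manip.camera("side"); save(cv2.resize(c["frame"][150:300,260:440],None,fx=4,fy=4,interpolation=cv2.INTER_CUBIC),"s10.png")
c=manip.camera("top"); save(cv2.resize(c["frame"][90:240,140:320],None,fx=4,fy=4,interpolation=cv2.INTER_CUBIC),"t10.png")
E
```

```text
t 31.7 pos [632.2  75.6  59.6] psi -1.35 open 9.0 F [ 0.4 -0.1 -0.3] q1,q7 [-0.37  0.65  0.28  1.71 -0.23  0.82  1.56]
turn first, norm [ 0.0003 -0.0001  0.0007] rows 0.0
then shift(tool axes after turn) [0.0353 0.0017 0.0006] rows 0.4
shift without turn [0.0353 0.0018 0.0006]
```

View pics/s10.png

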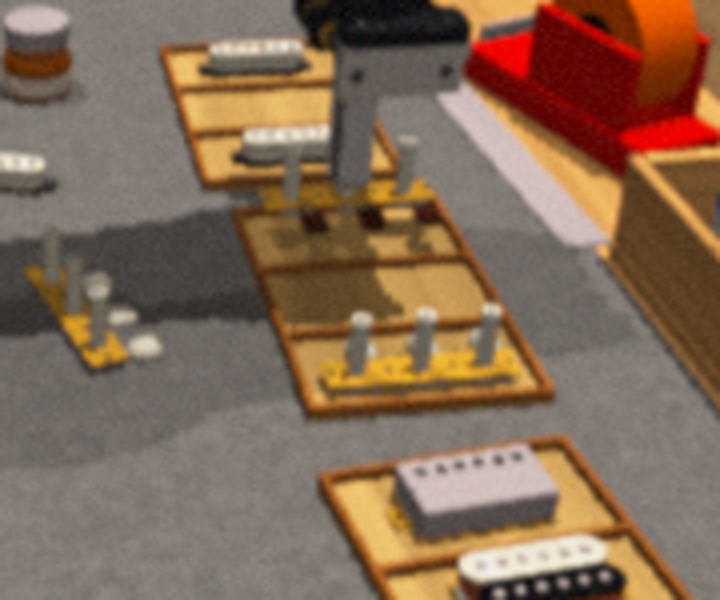

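The strip hangs level and parallel to the tray over its far bay. Lowering to contact at TCP z ≈ 42.4 mm.

Call:
jog_arm([
  [0.012, 0.002, 0, 0, 0, 0],
  [0.01, 0, 0, 0, 0, 0],
  [0.006, 0, 0, 0, 0, 0],
  [0.003, 0, 0, 0, 0, 0],
  [0, 0, 0, 0, 0, 0],
  [0, 0, 0, 0, 0, 0],
])

```text
time_s: 32.4
eef_pos: [0.6332, 0.077, 0.0447]
tool_rot: [0.017, 1.568, -0.019]
ft_force: [-0.2, 0.2, -0.5]
opening: 0.0089
```

```bash
python3 plan.py 632.5 76.4 42 -1.4
```

```text
t 32.4 pos [633.2  77.   44.7] psi -1.34 open 8.9 F [-0.2  0.2 -0.5] q1,q7 [-0.37  0.67  0.28  1.71 -0.24  0.79  1.56]
turn first, norm [0.0003 0.0009 0.0004] rows 0.0
then shift(tool axes after turn) [ 0.0055 -0.0012 -0.0015] rows 0.1
shift without turn [ 0.0055 -0.0012 -0.0015]
```

Call:
jog_arm([
  [0.003, -0.001, -0.001, 0, 0.001, 0],
  [0.0025, 0, 0, 0, 0, 0],
  [0, 0, 0, 0, 0, 0],
  [0, 0, 0, 0, 0, 0],
])

```text
time_s: 32.8
eef_pos: [0.6329, 0.0764, 0.0426]
tool_rot: [0.018, 1.571, -0.019]
ft_force: [-0.6, 0.8, -0.5]
opening: 0.0088
```

```bash
python3 plan.py 632.5 76.4 42 -1.4
```

```text
t 32.8 pos [632.9  76.4  42.6] psi -1.35 open 8.8 F [-0.6  0.8 -0.5] q1,q7 [-0.37  0.67  0.28  1.71 -0.24  0.79  1.57]
turn first, norm [ 0.0003 -0.0001  0.0003] rows 0.0
then shift(tool axes after turn) [ 0.0011 -0.     -0.0008] rows 0.0
shift without turn [ 0.0011 -0.     -0.0008]
```

Call:
jog_arm([
  [0.001, 0, 0, 0, 0, 0],
  [0, 0, 0, 0, 0, 0],
  [0, 0, 0, 0, 0, 0],
  [0, 0, 0, 0, 0, 0],
  [0, 0, 0, 0, 0, 0],
  [0, 0, 0, 0, 0, 0],
], hand=0.3)

```text
time_s: 33.4
eef_pos: [0.6331, 0.0764, 0.042]
tool_rot: [0.018, 1.571, -0.019]
ft_force: [0.4, -0.4, 0.7]
opening: 0.0327
```

Call:
jog_arm([
  [-0.02, 0, 0, 0, 0, 0],
  [-0.04, 0, 0, 0, 0, 0],
  [-0.08, 0, 0, 0, 0, 0],
  [-0.08, 0, 0, 0, 0, 0],
  [-0.04, 0, 0, 0, 0, 0],
  [0, 0, 0, 0, 0, 0],
  [0, 0, 0, 0, 0, 0],
])

```text
time_s: 34.1
eef_pos: [0.6328, 0.0761, 0.1803]
tool_rot: [0.018, 1.57, -0.02]
ft_force: [0.1, 0.8, -0.7]
opening: 0.0331
```

```bash
python3 plan.py 453.4 4.5 140 -75.7; python3 - <<'E'
from h import *
c=manip.camera("wrist"); save(c["frame"],"w11.png")
E
```

```text
t 34.1 pos [632.8  76.1 180.3] psi -1.38 open 33.1 F [ 0.1  0.8 -0.7] q1,q7 [-0.41  0.5   0.33  1.64 -0.18  1.03  1.52]
turn first, norm [4.129e-01 4.000e-04 1.000e-04] rows 8.7
then shift(tool axes after turn) [ 0.0805 -0.383   0.0502] rows 3.9
shift without turn [ 0.0804 -0.1518 -0.3552]
```

View pics/w11.png

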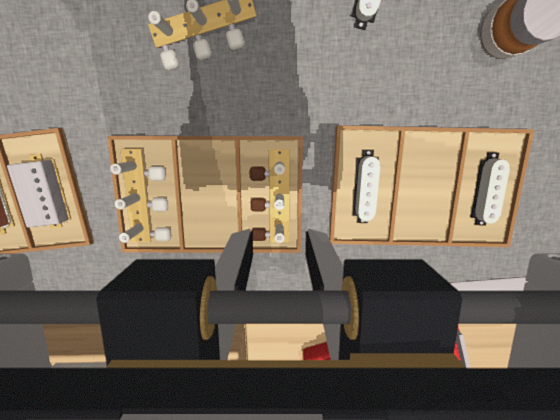

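The dark strip lies flat within its bay at (275,203). Next is the white strip.

Call:
jog_arm([
  [0, 0, 0, 0.046, 0, 0],
  [0, 0, 0, 0.046, 0, 0],
  [0, 0, 0, 0.046, 0, 0],
  [0, 0, 0, 0.046, 0, 0],
  [0, 0, 0, 0.046, 0, 0],
  [0, 0, 0, 0.046, 0, 0],
  [0, 0, 0, 0.046, 0, 0],
  [0, 0, 0, 0.046, 0, 0],
  [0, 0, 0, 0.046, 0, 0],
  [0, -0.07, 0.01, 0, 0, 0],
  [0, -0.08, 0.01, 0, 0, 0],
  [0, -0.08, 0.01, 0, 0, 0],
  [0, -0.08, 0.01, 0, 0, 0],
  [0, -0.06, 0.01, 0, 0, 0],
  [0, 0, 0, 0, 0, 0],
  [0, 0, 0, 0, 0, 0],
], hand=-0.3)

```text
time_s: 35.75
eef_pos: [0.4401, 0.0117, 0.1639]
tool_rot: [1.044, 1.31, -1.088]
ft_force: [0.4, -1.0, 0.0]
opening: 0.0609
```

```bash
python3 plan.py 453.4 4.5 100 -75.7
```

```text
t 35.75 pos [440.1  11.7 163.9] psi -78.77 open 60.9 F [ 0.4 -1.   0. ] q1,q7 [-0.75  0.23  0.73  2.12 -0.18  0.89  0.28]
turn first, norm [-0.0171  0.0016  0.0093] rows 0.4
then shift(tool axes after turn) [0.1277 0.0221 0.0206] rows 1.3
shift without turn [0.1271 0.0269 0.0186]
```

Call:
jog_arm([
  [0, 0.022, 0.02, -0.017, 0.002, 0.009],
  [0, 0, 0, 0, 0, 0],
  [0.04, 0, 0, 0, 0, 0],
  [0.05, 0, 0, 0, 0, 0],
  [0.04, 0, 0, 0, 0, 0],
  [0, 0, 0, 0, 0, 0],
  [0, 0, 0, 0, 0, 0],
])

```text
time_s: 36.45
eef_pos: [0.4542, 0.0055, 0.0946]
tool_rot: [1.021, 1.318, -1.033]
ft_force: [0.1, -0.1, 0.7]
opening: 0.061
```

```bash
python3 plan.py 453.4 4.5 37 -75.7; python3 - <<'E'
from h import *
c=manip.camera("wrist"); save(c["frame"],"w12.png")
E
```

```text
t 36.45 pos [454.2   5.5  94.6] psi -75.96 open 61.0 F [ 0.1 -0.1  0.7] q1,q7 [-0.64  0.37  0.66  2.15 -0.34  0.72  0.49]
turn first, norm [-0.0015  0.0007  0.0024] rows 0.1
then shift(tool axes after turn) [ 0.1152 -0.002   0.0015] rows 1.2
shift without turn [ 0.1153 -0.0012  0.0012]
```

View pics/w12.png

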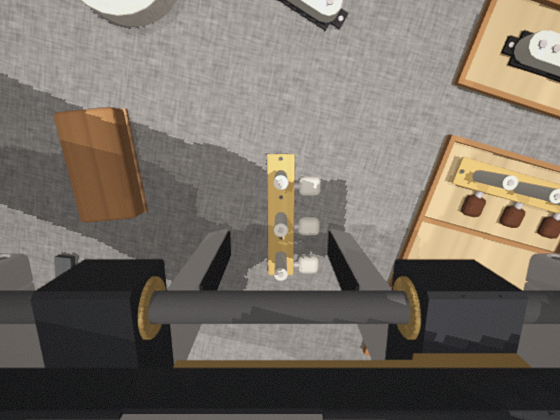

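The white strip is central, with its middle roller at (281,230) and the buttons to the right (+y of the tool). Descending.

Call:
jog_arm([
  [0, -0.002, 0.001, -0.0015, 0, 0.002],
  [0.03, 0, 0, 0, 0, 0],
  [0.03, 0, 0, 0, 0, 0],
  [0.025, 0, 0, 0, 0, 0],
  [0, 0, 0, 0, 0, 0],
  [0, 0, 0, 0, 0, 0],
])

```text
time_s: 37.1
eef_pos: [0.456, 0.0058, 0.0551]
tool_rot: [1.026, 1.312, -1.018]
ft_force: [0.5, 0.1, 0.5]
opening: 0.061
```

```bash
python3 plan.py 453.4 4.5 38 -75.7
```

```text
t 37.1 pos [456.    5.8  55.1] psi -75.62 open 61.0 F [0.5 0.1 0.5] q1,q7 [-0.58  0.45  0.59  2.17 -0.42  0.63  0.56]
turn first, norm [ 0.0004  0.0004 -0.0023] rows 0.0
then shift(tool axes after turn) [ 0.0342 -0.0057  0.0012] rows 0.3
shift without turn [ 0.0342 -0.0059  0.0011]
```

Call:
jog_arm([
  [0.016, -0.0055, 0.001, 0, 0, -0.002],
  [0.016, 0, 0, 0, 0, 0],
  [0, 0, 0, 0, 0, 0],
  [0, 0, 0, 0, 0, 0],
  [0, 0, 0, 0, 0, 0],
])

```text
time_s: 37.6
eef_pos: [0.454, 0.0046, 0.039]
tool_rot: [1.023, 1.315, -1.021]
ft_force: [-0.6, -0.0, -0.3]
opening: 0.0609
```

```bash
python3 plan.py 453.4 4.5 38 -75.7
```

```text
t 37.6 pos [454.    4.6  39. ] psi -75.62 open 60.9 F [-0.6 -0.  -0.3] q1,q7 [-0.55  0.48  0.57  2.18 -0.45  0.6   0.59]
turn first, norm [ 0.0004  0.0004 -0.0007] rows 0.0
then shift(tool axes after turn) [ 0.002  -0.0013 -0.    ] rows 0.0
shift without turn [ 0.0019 -0.0013 -0.    ]
```

Call:
jog_arm([
  [0.002, -0.001, 0, 0, 0, 0],
  [0, 0, 0, 0, 0, 0],
  [0, 0, 0, 0, 0, 0],
  [0, 0, 0, 0, 0, 0],
  [0, 0, 0, 0, 0, 0],
  [0, 0, 0, 0, 0, 0],
  [0, 0, 0, 0, 0, 0],
  [0, 0, 0, 0, 0, 0],
  [0, 0, 0, 0, 0, 0],
  [0, 0, 0, 0, 0, 0],
  [0, 0, 0, 0, 0, 0],
  [0, 0, 0, 0, 0, 0],
], hand=1, force=40)

```text
time_s: 38.8
eef_pos: [0.4538, 0.0046, 0.0383]
tool_rot: [1.023, 1.315, -1.021]
ft_force: [-0.5, -0.2, -1.8]
opening: 0.0096
```

Call:
jog_arm([
  [-0.01, 0, 0, 0, 0, 0],
  [-0.02, 0, 0, 0, 0, 0],
  [-0.04, 0, 0, 0, 0, 0],
  [-0.04, 0, 0, 0, 0, 0],
  [-0.04, 0, 0, 0, 0, 0],
  [-0.04, 0, 0, 0, 0, 0],
  [-0.03, 0, 0, 0, 0, 0],
  [-0.01, 0, 0, 0, 0, 0],
  [0, 0, 0, 0, 0, 0],
])

```text
time_s: 39.7
eef_pos: [0.4526, 0.0037, 0.162]
tool_rot: [1.025, 1.314, -1.022]
ft_force: [0.2, -0.3, -1.7]
opening: 0.0088
```

```bash
python3 plan.py 630 -13.6 150 -1.4; python3 - <<'E'
from h import *
c=manip.camera("wrist"); save(c["frame"],"w13.png")
E
```

```text
t 39.7 pos [452.6   3.7 162. ] psi -75.73 open 8.8 F [ 0.2 -0.3 -1.7] q1,q7 [-0.73  0.24  0.74  2.11 -0.21  0.86  0.38]
turn first, norm [-0.413   0.0008 -0.0007] rows 8.7
then shift(tool axes after turn) [ 0.024  -0.0259  0.3555] rows 3.6
shift without turn [0.0251 0.3352 0.121 ]
```

View pics/w13.png

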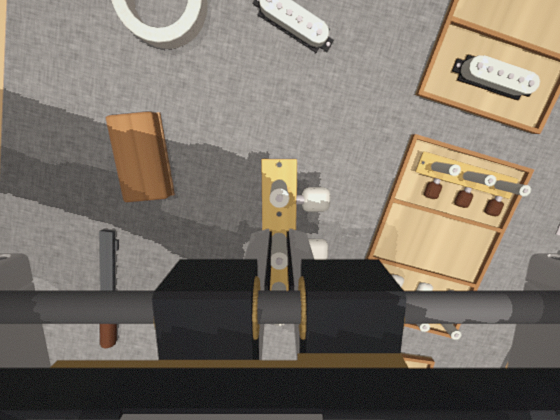

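The white strip is held level. I translate out over the tray, then turn.

Call:
jog_arm([
  [0, 0.035, 0.012, 0, 0, 0],
  [0, 0.055, 0.02, 0, 0, 0],
  [0, 0.07, 0.025, 0, 0, 0],
  [0, 0.07, 0.025, 0, 0, 0],
  [0, 0.055, 0.02, 0, 0, 0],
  [0, 0.04, 0.014, 0, 0, 0],
  [0, 0, 0, 0, 0, 0],
  [0, 0, 0, -0.025, 0, 0],
  [0, 0, 0, -0.04, 0, 0],
  [0, 0, 0, -0.04, 0, 0],
  [0, 0, 0, -0.04, 0, 0],
  [0, 0, 0, -0.04, 0, 0],
  [0, 0, 0, -0.04, 0, 0],
  [0, 0, 0, -0.04, 0, 0],
  [0, 0, 0, -0.04, 0, 0],
  [0, 0, 0, -0.04, 0, 0],
  [0, 0, 0, -0.04, 0, 0],
  [0, 0, 0, -0.03, 0, 0],
  [0, 0, 0, 0, 0, 0],
  [0, 0, 0, 0, 0, 0],
])

```text
time_s: 41.75
eef_pos: [0.6146, -0.0135, 0.1394]
tool_rot: [-0.026, 1.601, 0.026]
ft_force: [-0.4, 0.2, -1.4]
opening: 0.0093
```

```bash
python3 plan.py 630 -13.6 100 -1.4
```

```text
t 41.75 pos [614.6 -13.5 139.4] psi 1.86 open 9.3 F [-0.4  0.2 -1.4] q1,q7 [-0.27  0.53  0.33  1.7  -0.2   0.98  1.74]
turn first, norm [ 0.0181 -0.0096  0.0001] rows 0.4
then shift(tool axes after turn) [0.0788 0.0005 0.0308] rows 0.8
shift without turn [ 0.0779 -0.0013  0.0332]
```

Call:
jog_arm([
  [0, 0, 0.015, 0.018, -0.009, 0],
  [0, 0, 0.016, 0, 0, 0],
  [0, 0, 0, 0, 0, 0],
  [0.03, 0, 0, 0, 0, 0],
  [0.03, 0, 0, 0, 0, 0],
  [0.02, 0, 0, 0, 0, 0],
  [0, 0, 0, 0, 0, 0],
  [0, 0, 0, 0, 0, 0],
])

```text
time_s: 42.55
eef_pos: [0.6281, -0.0133, 0.0927]
tool_rot: [0.023, 1.579, -0.024]
ft_force: [0.0, 0.0, -1.6]
opening: 0.0091
```

```bash
python3 plan.py 630 -13.6 65 -1.4;  python3 - <<'E'
from h import *
c=manip.camera("wrist"); save(c["frame"],"w14.png")
E
```

```text
t 42.55 pos [628.1 -13.3  92.7] psi -1.71 open 9.1 F [ 0.   0.  -1.6] q1,q7 [-0.27  0.6   0.33  1.71 -0.23  0.88  1.7 ]
turn first, norm [-0.0017 -0.0025  0.0003] rows 0.1
then shift(tool axes after turn) [ 0.0555 -0.0005  0.0037] rows 0.6
shift without turn [ 0.0554 -0.0004  0.0042]
```

View pics/w14.png

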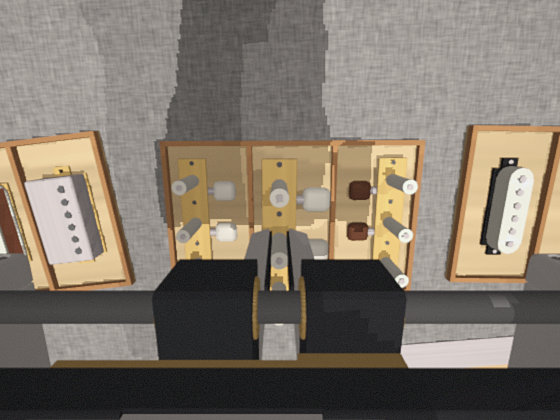

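The strip's footprint (columns 262–328) sits inside the middle bay (250–335). Lowering.

Call:
jog_arm([
  [0.02, 0, 0.004, -0.002, -0.0025, 0],
  [0.03, 0, 0, 0, 0, 0],
  [0.02, 0, 0, 0, 0, 0],
  [0.01, 0, 0, 0, 0, 0],
  [0.006, 0, 0, 0, 0, 0],
  [0, 0, 0, 0, 0, 0],
  [0, 0, 0, 0, 0, 0],
])

```text
time_s: 43.3
eef_pos: [0.6304, -0.0134, 0.0463]
tool_rot: [0.017, 1.569, -0.019]
ft_force: [-0.4, 0.2, -1.8]
opening: 0.0089
```

```bash
python3 plan.py 630 -13.6 42.3 -1.4
```

```text
t 43.3 pos [630.4 -13.4  46.3] psi -1.32 open 8.9 F [-0.4  0.2 -1.8] q1,q7 [-0.25  0.66  0.3   1.73 -0.26  0.79  1.72]
turn first, norm [0.0005 0.0004 0.0003] rows 0.0
then shift(tool axes after turn) [ 0.0079 -0.0004 -0.0009] rows 0.1
shift without turn [ 0.0079 -0.0004 -0.0009]
```

Call:
jog_arm([
  [0.004, 0, 0, 0, 0, 0],
  [0.003, 0, 0, 0, 0, 0],
  [0.002, 0, 0, 0, 0, 0],
  [0, 0, 0, 0, 0, 0],
  [0, 0, 0, 0, 0, 0],
])

```text
time_s: 43.8
eef_pos: [0.6312, -0.0134, 0.0426]
tool_rot: [0.017, 1.568, -0.019]
ft_force: [0.2, -0.8, -1.0]
opening: 0.0091
```

```bash
python3 plan.py 630 -13.6 42.3 -1.4
```

```text
t 43.8 pos [631.2 -13.4  42.6] psi -1.32 open 9.1 F [ 0.2 -0.8 -1. ] q1,q7 [-0.25  0.66  0.3   1.73 -0.26  0.78  1.73]
turn first, norm [0.0005 0.001  0.0002] rows 0.0
then shift(tool axes after turn) [ 0.0005 -0.0004 -0.0023] rows 0.0
shift without turn [ 0.0005 -0.0004 -0.0023]
```

Call:
jog_arm([
  [0.001, 0, 0, 0, 0, 0],
  [0, 0, 0, 0, 0, 0],
  [0, 0, 0, 0, 0, 0],
  [0, 0, 0, 0, 0, 0],
  [0, 0, 0, 0, 0, 0],
  [0, 0, 0, 0, 0, 0],
], hand=0.3)

```text
time_s: 44.4
eef_pos: [0.6315, -0.0134, 0.0424]
tool_rot: [0.018, 1.567, -0.019]
ft_force: [0.6, -0.1, 0.0]
opening: 0.033
```

Call:
jog_arm([
  [-0.02, 0, 0, 0, 0, 0],
  [-0.04, 0, 0, 0, 0, 0],
  [-0.08, 0, 0, 0, 0, 0],
  [-0.08, 0, 0, 0, 0, 0],
  [-0.04, 0, 0, 0, 0, 0],
  [0, 0, 0, 0, 0, 0],
  [0, 0, 0, 0, 0, 0],
])

```text
time_s: 45.1
eef_pos: [0.6305, -0.0137, 0.1806]
tool_rot: [0.018, 1.566, -0.019]
ft_force: [-0.5, -0.3, -0.6]
opening: 0.0328
```

```bash
python3 plan.py 423.3 172.1 140 -16.4; python3 - <<'E'
from h import *
c=manip.camera("wrist"); save(c["frame"],"w15.png")
E
```

```text
t 45.1 pos [630.5 -13.7 180.6] psi -1.36 open 32.8 F [-0.5 -0.3 -0.6] q1,q7 [-0.29  0.49  0.36  1.66 -0.19  1.02  1.67]
turn first, norm [0.0836 0.0014 0.    ] rows 1.8
then shift(tool axes after turn) [ 0.0812  0.2394 -0.5025] rows 5.6
shift without turn [ 0.0792  0.3616 -0.4235]
```

View pics/w15.png

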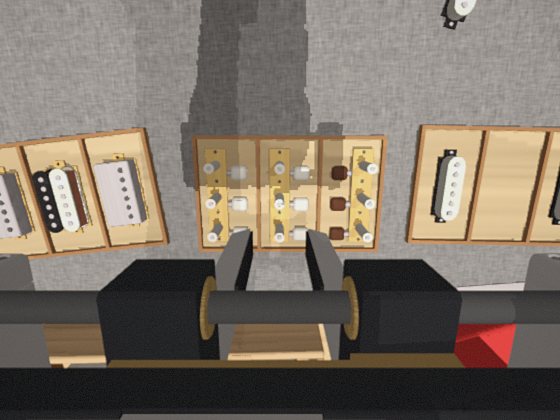

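The white strip lies flat in the middle bay at (285,195). Last is the single-coil.

Call:
jog_arm([
  [0, 0, 0, 0.042, 0, 0],
  [0, 0, 0, 0.042, 0, 0],
  [0, 0.035, -0.07, 0, 0, 0],
  [0, 0.04, -0.085, 0, 0, 0],
  [0, 0.04, -0.085, 0, 0, 0],
  [0, 0.04, -0.085, 0, 0, 0],
  [0, 0.04, -0.085, 0, 0, 0],
  [0, 0.035, -0.07, 0, 0, 0],
  [0, 0, 0, 0, 0, 0],
  [0, 0, 0, 0, 0, 0],
], hand=0, force=20)

```text
time_s: 46.15
eef_pos: [0.4218, 0.1704, 0.1688]
tool_rot: [0.227, 1.568, -0.243]
ft_force: [0.9, 0.0, 0.2]
opening: 0.0468
```

```bash
python3 plan.py 423.3 172.1 100 -16.4
```

```text
t 46.15 pos [421.8 170.4 168.8] psi -17.13 open 46.8 F [0.9 0.  0.2] q1,q7 [-0.78  0.2   0.36  2.08 -0.09  0.89  0.91]
turn first, norm [-0.0041 -0.0026  0.0037] rows 0.1
then shift(tool axes after turn) [0.1376 0.0042 0.002 ] rows 1.4
shift without turn [0.1375 0.0058 0.0031]
```

Call:
jog_arm([
  [0, 0.004, 0.002, -0.004, -0.003, 0.004],
  [0.04, 0, 0, 0, 0, 0],
  [0.06, 0, 0, 0, 0, 0],
  [0.06, 0, 0, 0, 0, 0],
  [0.03, 0, 0, 0, 0, 0],
  [0, 0, 0, 0, 0, 0],
  [0, 0, 0, 0, 0, 0],
])

```text
time_s: 46.85
eef_pos: [0.4284, 0.1667, 0.0691]
tool_rot: [0.23, 1.553, -0.229]
ft_force: [-0.4, 0.1, 0.3]
opening: 0.0472
```

```bash
python3 plan.py 423.3 172.1 30 -16.4; python3 - <<'E'
from h import *
c=manip.camera("wrist"); save(c["frame"],"w16.png")
E
```

```text
t 46.85 pos [428.4 166.7  69.1] psi -16.73 open 47.2 F [-0.4  0.1  0.3] q1,q7 [-0.72  0.38  0.32  2.15 -0.19  0.63  1.02]
turn first, norm [-0.0019  0.0019 -0.0005] rows 0.1
then shift(tool axes after turn) [ 0.0782  0.0075 -0.0128] rows 0.8
shift without turn [ 0.0782  0.0073 -0.0133]
```

View pics/w16.png

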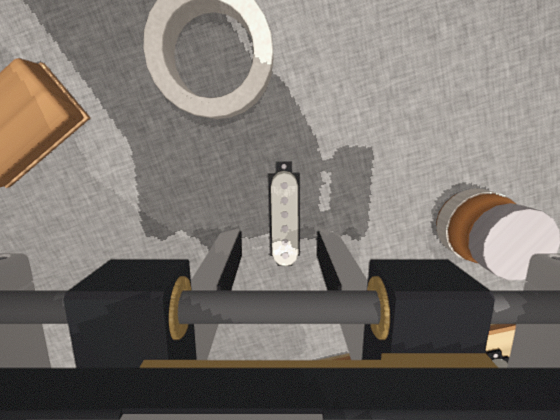

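The single-coil is at (285,215) between the fingers, slightly toward +y as planned. The jar at (505,240) is about 14 cm off and lower than the gripper body.

Call:
jog_arm([
  [0, 0.0075, -0.013, -0.002, 0.002, 0],
  [0.03, 0, 0, 0, 0, 0],
  [0.02, 0, 0, 0, 0, 0],
  [0, 0, 0, 0, 0, 0],
  [0, 0, 0, 0, 0, 0],
])

```text
time_s: 47.4
eef_pos: [0.4246, 0.1744, 0.0469]
tool_rot: [0.228, 1.556, -0.218]
ft_force: [1.1, -0.1, 0.5]
opening: 0.0473
```

```bash
python3 plan.py 423.3 172.1 30 -16.4
```

```text
t 47.4 pos [424.6 174.4  46.9] psi -16.29 open 47.3 F [ 1.1 -0.1  0.5] q1,q7 [-0.71  0.42  0.3   2.16 -0.22  0.58  1.04]
turn first, norm [ 0.0006  0.0008 -0.0021] rows 0.0
then shift(tool axes after turn) [ 0.0338 -0.0052 -0.0011] rows 0.3
shift without turn [ 0.0337 -0.0054 -0.0012]
```

Call:
jog_arm([
  [0.016, -0.005, -0.001, 0, 0.001, -0.002],
  [0.016, 0, 0, 0, 0, 0],
  [0, 0, 0, 0, 0, 0],
  [0, 0, 0, 0, 0, 0],
  [0, 0, 0, 0, 0, 0],
])

```text
time_s: 47.9
eef_pos: [0.4237, 0.1723, 0.0304]
tool_rot: [0.224, 1.56, -0.223]
ft_force: [0.4, 0.0, -0.1]
opening: 0.0473
```

```bash
python3 plan.py 423.3 172.1 30 -16.4
```

```text
t 47.9 pos [423.7 172.3  30.4] psi -16.29 open 47.3 F [ 0.4  0.  -0.1] q1,q7 [-0.69  0.45  0.28  2.17 -0.24  0.55  1.05]
turn first, norm [ 0.0006 -0.0001 -0.0002] rows 0.0
then shift(tool axes after turn) [ 0.0007 -0.0006 -0.0007] rows 0.0
shift without turn [ 0.0007 -0.0006 -0.0007]
```

Call:
jog_arm([
  [0, 0, 0, 0, 0, 0],
  [0, 0, 0, 0, 0, 0],
  [0, 0, 0, 0, 0, 0],
  [0, 0, 0, 0, 0, 0],
  [0, 0, 0, 0, 0, 0],
  [0, 0, 0, 0, 0, 0],
  [0, 0, 0, 0, 0, 0],
  [0, 0, 0, 0, 0, 0],
  [0, 0, 0, 0, 0, 0],
], hand=1, force=25)

```text
time_s: 48.8
eef_pos: [0.4238, 0.1724, 0.0308]
tool_rot: [0.224, 1.559, -0.222]
ft_force: [0.9, 0.1, -1.2]
opening: 0.018
```

Call:
jog_arm([
  [-0.01, 0, 0, 0, 0, 0],
  [-0.02, 0, 0, 0, 0, 0],
  [-0.04, 0, 0, 0, 0, 0],
  [-0.05, 0, 0, 0, 0, 0],
  [-0.05, 0, 0, 0, 0, 0],
  [-0.04, 0, 0, 0, 0, 0],
  [-0.03, 0, 0, 0, 0, 0],
  [-0.01, 0, 0, 0, 0, 0],
  [0, 0, 0, 0, 0, 0],
])

```text
time_s: 49.7
eef_pos: [0.4236, 0.1715, 0.1656]
tool_rot: [0.226, 1.558, -0.222]
ft_force: [-1.1, -0.0, -1.2]
opening: 0.0184
```

```bash
python3 plan.py 627.3 239 150 -2.5; python3 - <<'E'
from h import *
c=manip.camera("wrist"); save(c["frame"],"w17.png")
E
```

```text
t 49.7 pos [423.6 171.5 165.6] psi -16.36 open 18.4 F [-1.1 -0.  -1.2] q1,q7 [-0.78  0.2   0.37  2.09 -0.1   0.86  0.93]
turn first, norm [-0.077   0.0004 -0.0007] rows 1.6
then shift(tool axes after turn) [0.0312 0.1527 0.4012] rows 4.3
shift without turn [0.0321 0.2443 0.3529]
```

View pics/w17.png

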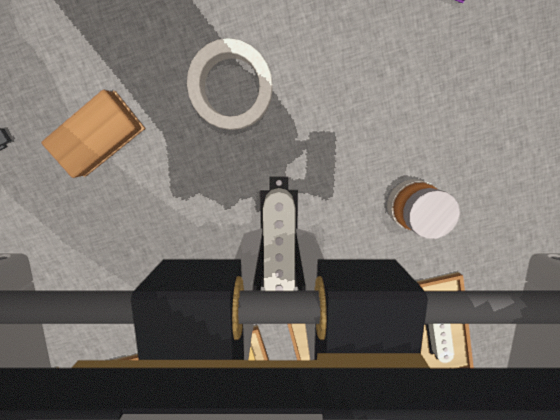

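The single-coil is held level. Moving to its tray.

Call:
jog_arm([
  [0, 0.03, 0.04, 0, 0, 0],
  [0, 0.045, 0.065, 0, 0, 0],
  [0, 0.05, 0.075, 0, 0, 0],
  [0, 0.05, 0.075, 0, 0, 0],
  [0, 0.04, 0.06, 0, 0, 0],
  [0, 0.025, 0.035, 0, 0, 0],
  [0, 0, 0, 0, 0, 0],
  [0, 0, 0, -0.03, 0, 0],
  [0, 0, 0, -0.03, 0, 0],
  [0, 0, 0, -0.017, 0, 0],
  [0, 0, 0, 0, 0, 0],
  [0, 0, 0, 0, 0, 0],
])

```text
time_s: 50.95
eef_pos: [0.6253, 0.2366, 0.1495]
tool_rot: [0.023, 1.588, -0.033]
ft_force: [1.0, 1.0, -0.7]
opening: 0.018
```

```bash
python3 plan.py 627.3 239 90 -2.5
```

```text
t 50.95 pos [625.3 236.6 149.5] psi -2.05 open 18.0 F [ 1.   1.  -0.7] q1,q7 [-0.61  0.59  0.29  1.56 -0.19  1.04  1.27]
turn first, norm [ 0.0025 -0.0054  0.0023] rows 0.1
then shift(tool axes after turn) [0.119  0.005  0.0037] rows 1.2
shift without turn [0.1189 0.0059 0.0057]
```

Call:
jog_arm([
  [0, 0.005, 0.004, 0.0025, -0.005, 0.002],
  [0.03, 0, 0, 0, 0, 0],
  [0.04, 0, 0, 0, 0, 0],
  [0.04, 0, 0, 0, 0, 0],
  [0.03, 0, 0, 0, 0, 0],
  [0.01, 0, 0, 0, 0, 0],
  [0, 0, 0, 0, 0, 0],
  [0, 0, 0, 0, 0, 0],
])

```text
time_s: 51.75
eef_pos: [0.626, 0.2392, 0.0677]
tool_rot: [0.038, 1.571, -0.04]
ft_force: [-0.3, -0.2, -1.7]
opening: 0.0182
```

```bash
python3 plan.py 627.3 239 34.8 -2.5;  python3 - <<'E'
from h import *
c=manip.camera("wrist"); save(c["frame"],"w18.png")
E
```

```text
t 51.75 pos [626.  239.2  67.7] psi -2.85 open 18.2 F [-0.3 -0.2 -1.7] q1,q7 [-0.6   0.68  0.27  1.61 -0.22  0.88  1.28]
turn first, norm [-0.0019 -0.0002  0.0003] rows 0.0
then shift(tool axes after turn) [ 0.0658 -0.0002  0.0025] rows 0.7
shift without turn [ 0.0658 -0.0002  0.0026]
```

View pics/w18.png

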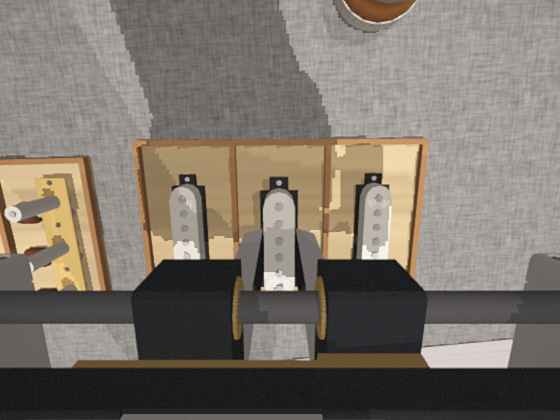

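The pickup is at column 279, central in the middle bay (234–327). Lowering.

Call:
jog_arm([
  [0.02, 0, 0.002, -0.002, 0, 0],
  [0.02, 0, 0, 0, 0, 0],
  [0.012, 0, 0, 0, 0, 0],
  [0.006, 0, 0, 0, 0, 0],
  [0, 0, 0, 0, 0, 0],
  [0, 0, 0, 0, 0, 0],
])

```text
time_s: 52.4
eef_pos: [0.628, 0.2394, 0.0376]
tool_rot: [0.034, 1.569, -0.034]
ft_force: [-0.5, -0.9, -1.3]
opening: 0.0182
```

```bash
python3 plan.py 627.3 239 34.6 -2.5
```

```text
t 52.4 pos [628.  239.4  37.6] psi -2.46 open 18.2 F [-0.5 -0.9 -1.3] q1,q7 [-0.59  0.73  0.26  1.62 -0.23  0.83  1.29]
turn first, norm [ 0.0002  0.0005 -0.0001] rows 0.0
then shift(tool axes after turn) [ 0.0061 -0.0009 -0.0013] rows 0.1
shift without turn [ 0.0061 -0.0009 -0.0013]
```

Call:
jog_arm([
  [0.003, 0, -0.001, 0, 0, 0],
  [0.003, 0, 0, 0, 0, 0],
  [0, 0, 0, 0, 0, 0],
  [0, 0, 0, 0, 0, 0],
])

```text
time_s: 52.8
eef_pos: [0.6278, 0.2396, 0.0351]
tool_rot: [0.034, 1.568, -0.033]
ft_force: [-0.1, -0.1, -0.1]
opening: 0.0184
```

```bash
python3 plan.py 627.3 239 34.6 -2.5
```

```text
t 52.8 pos [627.8 239.6  35.1] psi -2.46 open 18.4 F [-0.1 -0.1 -0.1] q1,q7 [-0.59  0.73  0.25  1.62 -0.23  0.82  1.29]
turn first, norm [ 0.0002  0.0008 -0.0002] rows 0.0
then shift(tool axes after turn) [ 0.0011 -0.0013 -0.0009] rows 0.0
shift without turn [ 0.0011 -0.0013 -0.0009]
```

Call:
jog_arm([
  [0.001, 0, 0, 0, 0, 0],
  [0, 0, 0, 0, 0, 0],
  [0, 0, 0, 0, 0, 0],
  [0, 0, 0, 0, 0, 0],
  [0, 0, 0, 0, 0, 0],
  [0, 0, 0, 0, 0, 0],
], hand=0.2)

```text
time_s: 53.4
eef_pos: [0.6281, 0.2397, 0.035]
tool_rot: [0.034, 1.567, -0.033]
ft_force: [-0.4, 0.5, 0.2]
opening: 0.0374
```

Call:
jog_arm([
  [-0.02, 0, 0, 0, 0, 0],
  [-0.04, 0, 0, 0, 0, 0],
  [-0.08, 0, 0, 0, 0, 0],
  [-0.08, 0, 0, 0, 0, 0],
  [-0.04, 0, 0, 0, 0, 0],
  [0, 0, -0.05, 0, 0, 0],
  [0, 0, -0.08, 0, 0, 0],
  [0, 0, -0.08, 0, 0, 0],
  [0, 0, -0.08, 0, 0, 0],
  [0, 0, -0.08, 0, 0, 0],
  [0, 0, -0.04, 0, 0, 0],
  [0, 0, 0, 0, 0, 0],
  [0, 0, 0, 0, 0, 0],
  [0, 0, 0, 0, 0, 0],
])

```text
time_s: 54.8
eef_pos: [0.4173, 0.2477, 0.1782]
tool_rot: [0.04, 1.56, -0.03]
ft_force: [0.7, 0.2, 0.5]
opening: 0.0375
```

```bash
python3 - <<'E'
from h import *
s=manip.sense(); print(s["time_s"],s["eef_pos"],s["ft_force"],np.abs(s["joint_velocities"]).max())
for n in ["top","side","wrist"]:
    c=manip.camera(n); save(c["frame"],n+"F.png")
    if n=="side": save(cv2.resize(c["frame"][150:360,270:480],None,fx=2.8,fy=2.8,interpolation=cv2.INTER_CUBIC),"sideFz.png")
    if n=="top": save(cv2.resize(c["frame"][90:230,140:470],None,fx=2.4,fy=2.4,interpolation=cv2.INTER_CUBIC),"topFz.png")
E
```

```text
54.8 [0.41730208 0.24774907 0.1781946 ] [0.72369529 0.19156085 0.4850998 ] 0.014214293744559413
```

View pics/topFz.png

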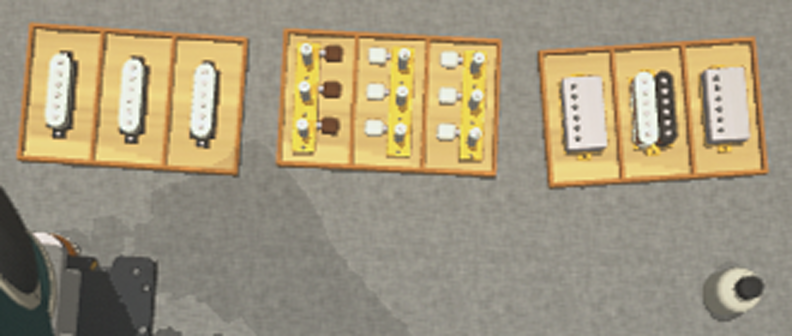

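View pics/sideF.png

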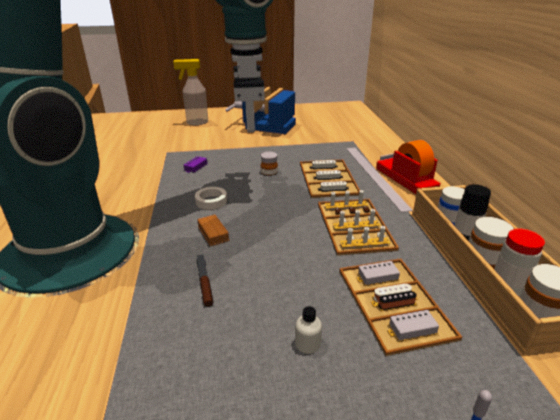

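View pics/sideFz.png

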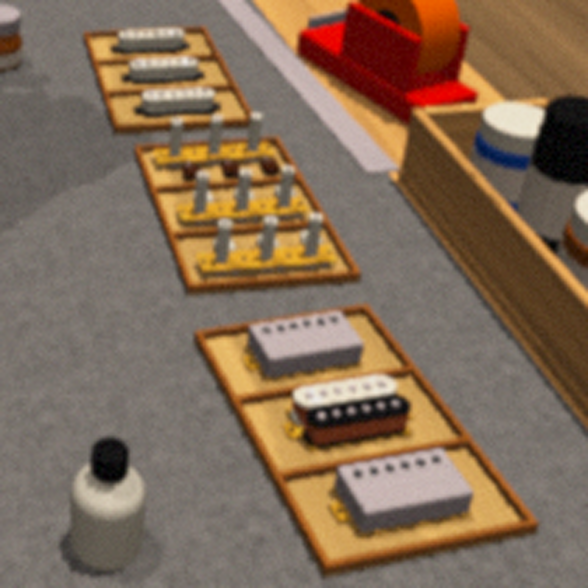

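View pics/wristF.png

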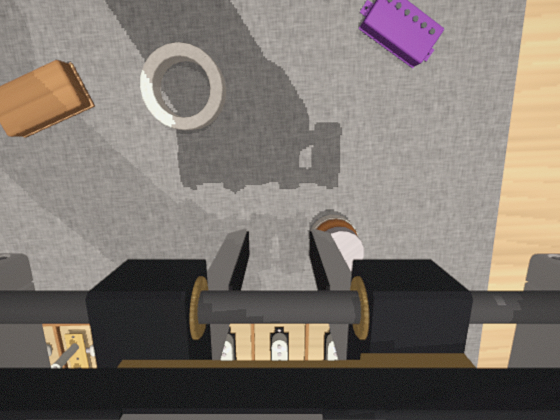

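Everything appears seated. One close check that the dark strip's plate clears the rim:

```bash
python3 - <<'E'
import cv2
a=cv2.imread("pics/topF.png")[95:170,248:355]; b=cv2.imread("pics/sideF.png")[180:260,310:405]
a=cv2.resize(a,(640,449),interpolation=cv2.INTER_CUBIC);cv2.imwrite("pics/za.png",a)
b=cv2.resize(b,(665,560),interpolation=cv2.INTER_CUBIC);cv2.imwrite("pics/zb.png",b)
E
```

```text
(no output)
```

View pics/za.png

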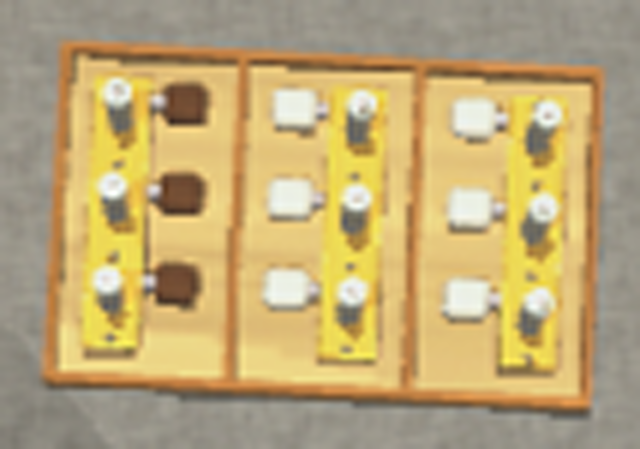

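View pics/zb.png

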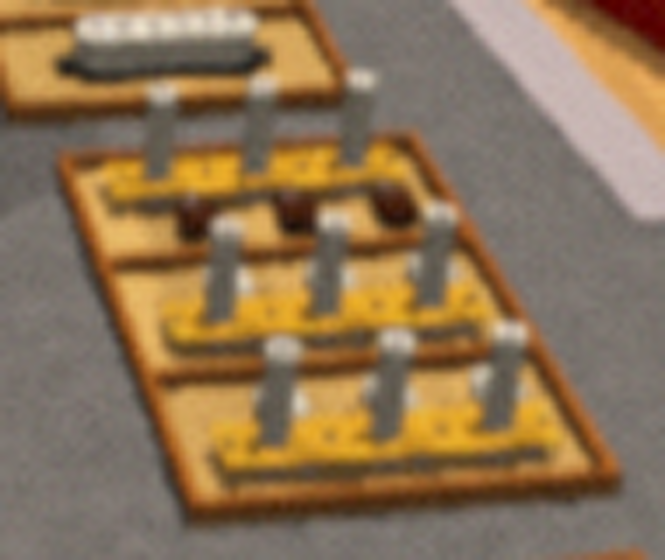

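The zooms show both strips flat within their bays and clear of the rims. The wood floor is visible all round, and the rollers stand parallel to those of the fixed strip.

```bash
python3 -c "
from bench import manip
print(manip.sign_off())"
```

```text
the job is handed in; nothing more can be done
None
```

All five pieces are in empty bays of their own trays, and I handed the job in at about 55 s of the 128 s allowed:
- **Humbuckers:** the covered one is in bay -68 and the open one in bay 0.
- **Single-coil:** it is in bay 0.
- **Tuner strips:** the white one is in bay 0. The dark one is in bay +68, turned so its buttons point to -y.

Each piece was lowered to floor contact height before release. My last top, side and wrist pictures show every piece flat, right side up and clear of the rims, with the gripper empty about 18 cm above the mat.

The glue bottle, jar and purple look-alike stand where they were by eye. I did not re-measure their positions, and the jar was partly hidden by the arm in the last top view. No check failed or disagreed, and sign-off gave no verdict.

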